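# Load the instrument steriliser drawer and start it

## Task

Lay every instrument that is on the bench flat in its own cut-out in the steriliser's pulled-out drawer, then press the slide's release lever down and push the drawer fully home. With the drawer home, press the start plunger on the roof right down to its stop and hold it there for a moment; leave the bottle, the jar and the cassettes standing where they are.

Things in the scene. Friction and masses are not known exactly. Their poses are not given: they have to be found in the camera images.
- caliper_mid (a point): Loose, 90 g, lies flat: steel caliper 136 mm long: beam 14 mm wide, two parallel jaws standing out 21 mm on its -y side near the +x end; grip = grey slider housing with small display, 42 x 20 mm. Shaft 9 mm thick, grip on top of it to 24 mm. Point: mid-grip, 12 mm above the underside; x to the head end, z up; reaches 66 mm ahead, 70 mm behind. May be absent.
- teekey_mid (a point): Loose, 90 g, lies flat: a T-shaped steel key 130 mm long: shaft 14 mm wide, a crossbar 56 mm wide and 14 mm long across its +x end; grip = dark rubber sleeve 40 mm long, 16 mm wide. Shaft 9 mm thick, grip on top of it to 24 mm. Point: mid-grip, 12 mm above the underside; x to the head end, z up; reaches 60 mm ahead, 70 mm behind. May be absent.
- scraper_mid (a point): Loose, 90 g, lies flat: a flat scraper 124 mm long: shaft 16 mm wide and a thin (4 mm) square blade 44 mm wide, 40 mm long at the +x end, centred on the shaft; grip = wooden handle 52 mm long, 18 mm wide. Shaft 9 mm thick, grip on top of it to 24 mm. Point: mid-grip, 12 mm above the underside; x to the head end, z up; reaches 70 mm ahead, 54 mm behind. May be absent.
- spanner_mid (a point): Loose, 90 g, lies flat: an open-ended steel spanner 148 mm long: shaft 16 mm wide, forked head 36 mm wide, 28 mm long at the +x end; grip = dark rubber sleeve 44 mm long, 16 mm wide. Shaft 9 mm thick, grip on top of it to 24 mm. Point: mid-grip, 12 mm above the underside; x to the head end, z up; reaches 68 mm ahead, 80 mm behind. May be absent.
- cleaver_mid (a point): Loose, 90 g, lies flat: a trimming blade 126 mm long: shaft 14 mm wide and a thin (4 mm) blade 46 mm long that stands out 21 mm on one side only (its +y side) at the +x end; grip = black plastic handle 50 mm long, 16 mm wide. Shaft 9 mm thick, grip on top of it to 24 mm. Point: mid-grip, 12 mm above the underside; x to the head end, z up; reaches 62 mm ahead, 64 mm behind. May be absent.
- caliper_pocket (a point): Where caliper_mid lies, with the same axes (x to the head end, here towards the cabinet), when the caliper is seated in its cut-out of the drawer's tray; moves with the drawer. Cut-out 7 mm deep, 3 mm clearance all round, fits this outline one way round; the tray's top face is 5 mm below the point.
- teekey_pocket (a point): Where teekey_mid lies, with the same axes (x to the head end, here towards the drawer's front panel), when the teekey is seated in its cut-out of the drawer's tray; moves with the drawer. Cut-out 7 mm deep, 3 mm clearance all round, fits this outline one way round; the tray's top face is 5 mm below the point.
- scraper_pocket (a point): Where scraper_mid lies, with the same axes (x to the head end, here towards the cabinet), when the scraper is seated in its cut-out of the drawer's tray; moves with the drawer. Cut-out 7 mm deep, 3 mm clearance all round, fits this outline one way round; the tray's top face is 5 mm below the point.
- spanner_pocket (a point): Where spanner_mid lies, with the same axes (x to the head end, here towards the drawer's front panel), when the spanner is seated in its cut-out of the drawer's tray; moves with the drawer. Cut-out 7 mm deep, 3 mm clearance all round, fits this outline one way round; the tray's top face is 5 mm below the point.
- cleaver_pocket (a point): Where cleaver_mid lies, with the same axes (x to the head end, here towards the cabinet), when the cleaver is seated in its cut-out of the drawer's tray; moves with the drawer. Cut-out 7 mm deep, 3 mm clearance all round, fits this outline one way round; the tray's top face is 5 mm below the point.
- steriliser: Fixed slim white cabinet, 330 (x) x 230 (y) mm, top 90 mm above the bench; origin: centre of its underside, 5 mm off in y; its open drawer side faces -y, at y = -110 mm. Passage for the drawer is open up to 70 mm above the bench. Start plunger on the roof, release lever in front.
- drawer (a joint): How far the drawer is out, m: 0.18 fully out (about so at the start), 0 home. Slides with 3 N friction; a catch stops it from going in until the release lever is down. White front panel 226 mm wide, top 66 mm above the bench; behind it a dark tray, top face 29 mm above the bench, with five cut-outs side by side, 48 mm apart.
- handle (a point): Middle of the drawer's bar handle: level steel bar 10 mm thick, 100 mm long (along x), 35 mm outside the front panel's outer face, 50 mm above the bench, 30 mm gap behind. The point's y axis points along the slide into the cabinet: pushing this way closes the drawer.
- lever (a joint): Slide release lever: 0 up (locked), 0.32 rad fully down. The drawer is free to go in from about 0.22. It needs about 4 N at its pad and stays where it is left (no spring).
- lever_pad (a point): Centre of the top of the release lever's black pad, 34 (x) by 44 mm, which stands out of the cabinet's front beside the drawer, on its +x side, 48 mm above the bench when up. Pressed straight down its centre sinks 20 mm; hinged 62 mm from here on the cabinet side.
- plunger (a joint): Start plunger: 0 up, 0.010 m pressed down to its stop. Spring: 2.7 N at the start to 9 N at the stop; it comes up again when let go.
- plunger_top (a point): Centre of the top of the steel plunger head, 34 mm across, on the steriliser's roof, 26 mm above it when up; pressed straight down.
- reagent_bottle: Bystander: glass bottle with blue cap, 60 mm diameter, 110 mm tall; origin at the centre of its underside.
- sample_jar: Bystander: amber jar with white cap, 56 mm diameter, 60 mm tall; origin at the centre of its underside.
- cassettes: Bystander: stack of three white cassettes, 40 x 28 x 24 mm; origin at the centre of its underside.
Not all that is in view belongs to the job. Leave any red look-alike of the part that bears caliper_mid alone.

How it is judged:
On the way, in this order (a step that is already met when the one before it is completed fails the run):
1. the slide's release lever is pressed down (value of joint lever above 0.2 rad), for 0.1 s.
2. the drawer is fully home with every instrument seated in its cut-out (horizontal distance between caliper_mid and caliper_pocket below 0.007 m and z of caliper_mid in the frame of caliper_pocket below 0.003 m and angle between the x axis of caliper_mid and the x axis of caliper_pocket, either way round below 0.12 rad and horizontal distance between teekey_mid and teekey_pocket below 0.007 m and z of teekey_mid in the frame of teekey_pocket below 0.003 m and angle between the x axis of teekey_mid and the x axis of teekey_pocket, either way round below 0.12 rad and horizontal distance between scraper_mid and scraper_pocket below 0.007 m and z of scraper_mid in the frame of scraper_pocket below 0.003 m and angle between the x axis of scraper_mid and the x axis of scraper_pocket, either way round below 0.12 rad and horizontal distance between spanner_mid and spanner_pocket below 0.007 m and z of spanner_mid in the frame of spanner_pocket below 0.003 m and angle between the x axis of spanner_mid and the x axis of spanner_pocket, either way round below 0.12 rad and horizontal distance between cleaver_mid and cleaver_pocket below 0.007 m and z of cleaver_mid in the frame of cleaver_pocket below 0.003 m and angle between the x axis of cleaver_mid and the x axis of cleaver_pocket, either way round below 0.12 rad and value of joint drawer below 0.006 m), for 0.2 s.
3. the start plunger is pressed down to its stop with the drawer home (value of joint drawer below 0.006 m and value of joint plunger above 0.0085 m), for 0.2 s.
At the end, for the whole second after the job is handed in: Every instrument present lies flat in its own cut-out (within 7 mm in plan, at most 3 mm above fully seated, within 0.12 rad), the drawer is within 6 mm of home and at rest, and the plunger has come up again (all of step 2 and value of joint plunger below 0.003 m and velocity of joint drawer below 0.01 m/s); the robot touches nothing.
It fails at once if the reagent bottle is moved more than 3 cm or tipped (distance of reagent_bottle from where it was at the start of the episode above 0.03 m or angle between reagent_bottle's own z axis and vertical above 0.5 rad).
It fails at once if the sample jar is moved more than 3 cm or tipped (distance of sample_jar from where it was at the start of the episode above 0.03 m or angle between sample_jar's own z axis and vertical above 0.5 rad).
It fails at once if the cassettes is moved more than 3 cm or tipped (distance of cassettes from where it was at the start of the episode above 0.03 m or angle between cassettes's own z axis and vertical above 0.5 rad).
Of caliper, teekey, scraper, spanner, cleaver only 4 to 5 are there at a start; the rules pass over those that are not, and their reading is None.
At some moment in a run one of caliper, teekey, scraper, spanner, cleaver may be knocked a few centimetres aside while the robot is not near it.
Once in a run the grip may slacken for a moment while it holds something.
It also fails if it takes over 210 s, if anything falls off the work surface, if the arm or the gripper's body presses on something with over 40 N, if the wrist force passes 120 N, or if a joint passes its speed limit or range.

## Robot

A 6-joint arm with a two-finger parallel gripper is mounted at the origin on the work surface. World frame = base frame: x ahead of the robot, y to its left, z up, the work surface at z = 0. Lengths are in m, angles in rad, forces in N, time in s.
With the tool pointing down it reaches from about 0.225 to 0.875 m from the base axis. Payload 3.4 kg.
Tool frame: the origin (TCP) lies between the finger pads; the fingertips stand 14 mm ahead of it and the grasp point (between the pads) lies 5 mm behind it; z points along the fingers, y is the direction in which the jaws open and shut (so a half turn about z gives the same grasp; the last joint's range is limited). The gripper opens to 85 mm and grips with 20 to 120 N. Pads are 22 mm wide; open, the fingers measure 114 mm over their backs; the gripper's body (76 mm by 85 mm) begins 54 mm behind the grasp point. The pads swing forward as they close: fully open they stand 13 mm farther back than shut.
Start: joints at [1.049, 0.276, 1.505, -0, 1.361, -0.121], TCP at [0.224, 0.529, 0.245] pointing down, gripper open.
Joint ranges: [-2.89, 2.89], [-0.75, 2.08], [0.22, 2.7], [-1.18, 4.32], [0.11, 2.71], [-2.7, 2.7]. Speed limits (rad/s): [2.57, 2.57, 3.14, 3.14, 3.14, 3.14].

## Interface

Orientations are given as a unit quaternion [w, x, y, z].
In Python, from rig import manip, get_image, job gives the robot as it stands. The module is installed in compiled form; this text tells all that it offers.
- The arm moves only by the tool step_arm, never from a script. Its argument "moves" is one flat list of numbers, 5 for each row, row after row: the shift along the tool's x, y, z as a fraction of full scale, then the turn about the tool's z as a fraction of full scale, then the gripper's target within -1 to 1 (shut at 1, half-way at 0, fully open at -1). In form: [dx, dy, dz, twist, hand, dx, dy, dz, twist, hand, ...]. A call has 1 to 5 rows; each row is the pose to reach, as a shift and turn from the pose commanded when the call began, along the tool's axes at that moment, turning the shorter way round; what a row does not reach only later rows make up. Full scale, the value 1, is 500 mm for a shift and pi rad for a turn. A row lasts 1/10 s, in which the tool goes at most 50 mm and 8.59 degrees, less where a joint would pass 70% of its speed; a pose out of reach is approached as far as the arm can. A call with a number of a shift or a turn outside -1 to 1 is refused whole. A call with a gripper value outside its range is refused whole. The fingers move at their own pace and stop on an object; "force" is the grip in N (left out, the last holds). Time passes only in rows, so rows that repeat a pose let the fingers close. It gives the time, the measured TCP pose, the force and the opening at its end, in the units of the state.
- manip.get_state(): the state, without advancing time (a new reading comes with each control period).
- get_image(name): name is "scene" or "top" or "wrist"; returns a dict with "frame" (420x560x3 uint8, blue, green, red), "fx", "fy", "cx", "cy" (pixels), "rvec" (rotation vector, rad) and "tvec" (3), from world to camera coordinates, as OpenCV has them; the wrist camera has in their place "T_tool_cam" (4x4, takes a point from camera to tool coordinates, whose origin is the TCP and whose axes are the flange's). Camera axes: x right, y down, z forward; pixel columns grow to the right and rows downward; lengths in m; the calibration is good to about 2 mm. A picture is of the moment at which its call begins: read the wrist's pose just before it. There is no depth.
- job.sign_off(): hands the job in, once; it reports no verdict.
The state is a dict: "clock": time; "qpos": joint angles; "qd": joint speeds; "effort": joint torques, N m; "position": TCP position; "ee_rot": TCP orientation; "contact_force": force on the tool from outside, world axes, zero at the start; "moment": the same for the moment, N m; "width": finger opening in m.
Only numpy, scipy, OpenCV 4.12 (cv2) and the standard library are available. Lean on these libraries where they do the work, as an engineer would, in place of code of your own. Each camera call takes 0.05 s, during which the arm holds its last target. There are 200 camera calls.

## Working session

There is one attempt and no reset: what is moved stays moved. The work goes in short steps, Python scripts to look and compute and a tool call to move; the robot and the scene stay as the last step left them, time stands still between calls to the robot, and variables do not carry over. Pictures are saved under pics/ and viewed, about 12 in all and at most 16, crops included, and the job is handed in when it is done.

Besides the shell and the picture viewer there is one more tool, called after ">>>" in YAML: its name, and indented under it one key for each argument. step_arm: Moves the arm, as the interface text tells. Its arguments: {"type":"object","properties":{"moves":{"type":"array","items":{"type":"number","minimum":-1,"maximum":1}},"force":{"type":"number"}},"required":["moves"]}

```bash
mkdir -p pics; cat > h.py <<'E'
import numpy as np, cv2
from rig import manip, get_image, job
from scipy.spatial.transform import Rotation as R
def st():
    s=manip.get_state(); return s
def tool():
    s=st(); q=np.array(s['ee_rot']); return np.array(s['position']), R.from_quat([q[1],q[2],q[3],q[0]]).as_matrix()
def shot(n):
    p,r=tool(); im=get_image(n)
    K=np.array([[im['fx'],0,im['cx']],[0,im['fy'],im['cy']],[0,0,1.]])
    if n=='wrist':
        T=np.eye(4);T[:3,:3]=r;T[:3,3]=p; T=T@np.array(im['T_tool_cam']); C=T[:3,3];A=T[:3,:3]
    else:
        A=cv2.Rodrigues(np.array(im['rvec'],float))[0].T; C=-A@np.array(im['tvec']).ravel()
    return im['frame'],K,A,C
def ray(px,cam,z):
    _,K,A,C=cam; px=np.atleast_2d(np.array(px,float)); d=(A@np.linalg.inv(K)@np.c_[px,np.ones(len(px))].T).T
    return C+d*((z-C[2])/d[:,2])[:,None]
def proj(P,cam):
    _,K,A,C=cam; c=(np.atleast_2d(P)-C)@A; c=c@K.T; return c[:,:2]/c[:,2:]
E
python3 - <<'E'
from h import *
s=st();print(s['clock'],s['position'],s['ee_rot'],s['width'])
a=shot('top');b=shot('scene')
cv2.imwrite('pics/top.png',a[0]);cv2.imwrite('pics/scene.png',b[0])
for c in (a,b):print(c[1],c[3],c[2])
import pickle;pickle.dump((a,b),open('c0.pkl','wb'))
E
```

```text
0.0 [0.22408871 0.52900681 0.24444542] [-2.78805482e-04  1.99058086e-01  9.79987291e-01 -8.43122104e-04] 0.08529075805070645
[[395.1034831    0.         285.52445215]
 [  0.         395.1034831  209.49774267]
 [  0.           0.           1.        ]] [ 0.48234676 -0.11197341  1.1270426 ] [[ 0.00171099 -0.99095008  0.13421999]
 [-0.99991471 -0.00343322 -0.01260104]
 [ 0.01294781 -0.13418699 -0.99087144]]
[[481.53559527   0.         277.80538963]
 [  0.         481.53559527 205.94038855]
 [  0.           0.           1.        ]] [ 1.48614662 -0.02891778  0.80583464] [[-0.09492559  0.63043739 -0.77041406]
 [ 0.99542487  0.05165113 -0.08038339]
 [-0.01088393 -0.77451976 -0.63245607]]
```

View pics/top.png

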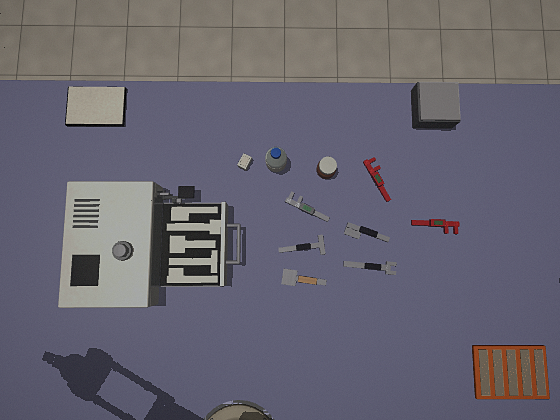

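View pics/scene.png

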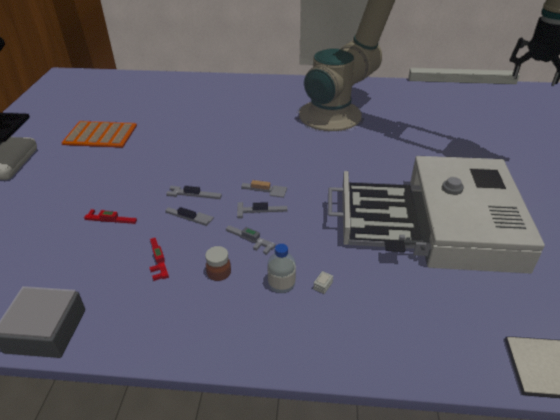

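Top view: all five instruments are there, at caliper (307,206), teekey (303,245), scraper (303,280), cleaver (368,231) and spanner (371,266). The two red look-alikes are at (377,180) and (436,225). The drawer tray is at (195,245), the lever at (187,192) and the plunger at (122,250). I'll zoom in on the middle.

```bash
python3 - <<'E'
from h import *
import pickle
a,b=pickle.load(open('c0.pkl','rb'))
cv2.imwrite('pics/z.png',cv2.resize(a[0][150:300,145:405],None,fx=3,fy=3,interpolation=cv2.INTER_CUBIC))
# steriliser roof corners z=.09
for n,px,z in [('roof',[[68,182],[152,182],[150,306],[59,306]],.09),('plung',[[122,248]],.116),('lever',[[187,190]],.048),('panel',[[227,203],[227,286]],.066),('bottle',[[276,153]],.11),('jar',[[327,163]],.06),('cas',[[245,161]],.024)]:
    print(n,ray(px,a,z).round(3).tolist())
# instruments: not blue bench
f=a[0].astype(int); hsv=cv2.cvtColor(a[0],cv2.COLOR_BGR2HSV)
print(hsv[240,260],hsv[258,300])
m=((abs(hsv[...,0].astype(int)-hsv[258,300,0])>8)|(hsv[...,1]<60)|(hsv[...,2]<60)).astype(np.uint8)
n,l,s,c=cv2.connectedComponentsWithStats(m)
for i in range(1,n):
    if 40<s[i,4]<900 and 270<c[i,0]<410 and 180<c[i,1]<300:
        ys,xs=np.where(l==i);P=ray(np.c_[xs,ys],a,.01)[:,:2]
        r=cv2.minAreaRect((P*1000).astype(np.float32)); print(c[i].round(),r,P.mean(0).round(3))
E
```

```text
roof [[0.694, 0.453, 0.09], [0.695, 0.23, 0.09], [0.373, 0.22, 0.09], [0.373, 0.451, 0.09]]
plung [[0.519, 0.29, 0.116]]
lever [[0.682, 0.147, 0.048]]
panel [[0.643, 0.033, 0.066], [0.422, 0.028, 0.066]]
bottle [[0.771, -0.099, 0.11]]
jar [[0.757, -0.24, 0.06]]
cas [[0.771, -0.01, 0.024]]
[121  45 120] [120  45 119]
```

View pics/z.png

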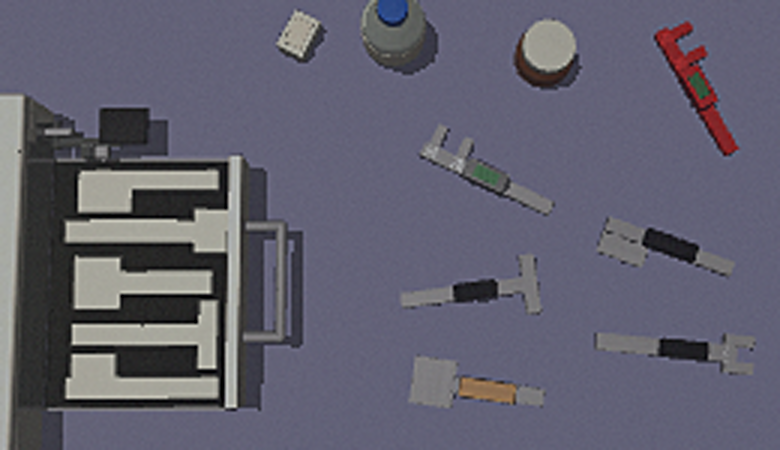

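All five are present. The cut-outs from +x to -x are cleaver, spanner, scraper, teekey and caliper, matched by side of blade or jaws and by length. Next I'll go over the tray.

```bash
cat >> h.py <<'E'
def mv(x,y,z,phi):
    """print numbers to bring the TCP to x,y,z with tool x axis along world angle phi (mod pi)"""
    p,r=tool(); d=r.T@(np.array([x,y,z])-p)/.5
    cur=np.arctan2(r[1,0],r[0,0]); t=-(phi-cur); t=(t+np.pi/2)%np.pi-np.pi/2
    s=st(); j6=s['qpos'][5]
    print('mv',d.round(4).tolist(),'tw',round(t/np.pi,4),'| pos',p.round(4),'phi',round(cur,3),'j6',round(j6,2),'w',round(s['width'],4),'F',np.round(s['contact_force'],1),'t',s['clock'])
E
python3 - <<'E'
from h import *
mv(.535,.06,.30,np.pi/2)
im=get_image('wrist');print(im['fx'],np.round(im['T_tool_cam'],4))
E
```

```text
mv [-0.9385, -0.6213, -0.1101] tw 0.3724 | pos [0.2241 0.529  0.2445] phi 2.741 j6 -0.12 w 0.0852 F [ 0.4 -0.1 -1.4] t 0.1
303.9503167599637 [[-4.000e-04 -9.497e-01 -3.132e-01  8.210e-02]
 [ 1.000e+00 -9.000e-04  1.400e-03 -7.000e-04]
 [-1.600e-03 -3.132e-01  9.497e-01 -1.285e-01]
 [ 0.000e+00  0.000e+00  0.000e+00  1.000e+00]]
```

>>> step_arm:
  moves: [-0.4, -0.27, -0.11, 0.2, -1, -0.4, -0.27, -0.11, 0.2, -1, -0.4, -0.27, -0.11, 0.2, -1, -0.4, -0.27, -0.11, 0.2, -1, -0.4, -0.27, -0.11, 0.2, -1]

```text
clock: 0.65
position: [0.3564, 0.3253, 0.3006]
ee_rot: [0.0, 0.493, 0.87, -0.0]
contact_force: [0.4, 1.0, -0.6]
width: 0.0857
```

```bash
python3 - <<'E'
from h import *
mv(.535,.06,.30,np.pi/2)
E
```

```text
mv [-0.6387, 0.0343, 0.0014] tw 0.1715 | pos [0.3564 0.3253 0.3006] phi 2.11 j6 0.06 w 0.0857 F [ 0.4  1.  -0.6] t 0.65
```

>>> step_arm:
  moves: [-0.6387, 0.0343, 0, 0.1715, -1, -0.6387, 0.0343, 0, 0.1715, -1, -0.6387, 0.0343, 0, 0.1715, -1, -0.6387, 0.0343, 0, 0.1715, -1, -0.6387, 0.0343, 0, 0.1715, -1]

```text
clock: 1.15
position: [0.4966, 0.1183, 0.3002]
ee_rot: [-0.0, 0.707, 0.708, 0.0]
contact_force: [0.9, -0.0, 0.3]
width: 0.0855
```

```bash
python3 - <<'E'
from h import *
mv(.535,.06,.30,np.pi/2)
E
```

```text
mv [-0.1166, 0.0766, 0.0004] tw 0.0004 | pos [0.4966 0.1183 0.3002] phi 1.572 j6 0.1 w 0.0855 F [ 0.9 -0.   0.3] t 1.15
```

>>> step_arm:
  moves: [-0.1166, 0.0766, 0, 0, -1, -0.1166, 0.0766, 0, 0, -1, -0.1166, 0.0766, 0, 0, -1, -0.1166, 0.0766, 0, 0, -1]

```text
clock: 1.55
position: [0.5341, 0.0619, 0.2998]
ee_rot: [-0.001, 0.706, 0.708, -0.0]
contact_force: [0.1, -0.9, 0.3]
width: 0.0848
```

```bash
python3 - <<'E'
from h import *
import pickle
c=shot('wrist');print(tool()[0]);pickle.dump(c,open('w1.pkl','wb'))
f=c[0].copy()
for x,y,z in [(.535,.1,.029),(.535,.0,.029),(.435,.1,.029)]:
    u=proj([x,y,z],c)[0];print(u);cv2.circle(f,tuple(int(v) for v in u),3,(0,0,255),1)
cv2.imwrite('pics/w1.png',cv2.resize(f,None,fx=1.42,fy=1.42))
E
```

```text
[0.53377486 0.06259204 0.29998684]
[277.34667777 142.24667821]
[277.06447599 215.17707589]
[199.97292733 142.11461009]
```

View pics/w1.png

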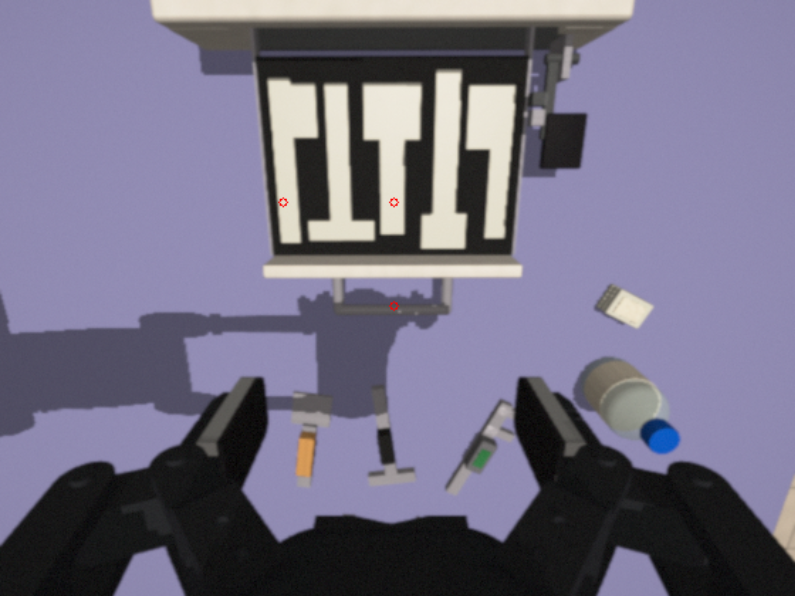

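The wrist view shows all five slots clearly, along with the lever pad at (563,140), caliper, teekey and scraper. Now I'll measure the slots.

```bash
cat > slots.py <<'E'
from h import *
def slots(c,z=.0265,ymin=.02):
    f=c[0];g=cv2.cvtColor(f,cv2.COLOR_BGR2GRAY)
    m=(g>120).astype(np.uint8)
    n,l,s,ce=cv2.connectedComponentsWithStats(m,connectivity=4)
    # head direction sign along +y, ahead, behind, shaft region (offset from mid along x_inst)
    spec={'caliper':(1,66,70),'teekey':(-1,60,70),'scraper':(1,70,54),'spanner':(-1,68,80),'cleaver':(1,62,64)}
    L=[]
    for i in range(1,n):
        if s[i,4]<600: continue
        ys,xs=np.where(l==i);P=ray(np.c_[xs,ys],c,z)[:,:2]
        e=np.ptp(P,axis=0)
        if .11<e[1]<.17 and .03<e[0]<.075: L.append(P)
    L.sort(key=lambda P:P[:,0].mean())
    out={};ths=[]
    for P,(k,(sg,ah,bh)) in zip(L,spec.items()):
        y0,y1=np.percentile(P[:,1],[.3,99.7])
        # tail-side shaft: the first 55% from tail
        tail=y0 if sg>0 else y1
        d=(P[:,1]-tail)*sg
        Y=[];X=[]
        for a in np.arange(.005,.065,.004):
            q=P[(d>a)&(d<a+.004)]; Y.append(q[:,1].mean()); X.append((q[:,0].min()+q[:,0].max())/2)
        k1=np.polyfit(Y,X,1); ths.append(k1[0])
        mid=((y1-(ah+3)/1000)+(y0+(bh+3)/1000))/2 if sg>0 else ((y0+(ah+3)/1000)+(y1-(bh+3)/1000))/2
        out[k]=(np.polyval(k1,mid),mid); print(k,'mid',np.round(out[k],4),'slope',round(k1[0],3),'len',round((y1-y0)*1000,1),'exp',ah+bh+6)
    print('phi',np.pi/2-np.mean(ths))
    return out
if __name__=='__main__':
    import pickle
    c=pickle.load(open('w1.pkl','rb'));slots(c)
    f=c[0]; g=cv2.cvtColor(f,cv2.COLOR_BGR2GRAY)
    # dark tray edges / lever pad
    n,l,s,ce=cv2.connectedComponentsWithStats((g<45).astype(np.uint8))
    for i in range(1,n):
        if 300<s[i,4]<3000: print(s[i],ray(ce[i],c,.048).round(4))
E
python3 slots.py
```

```text
caliper mid [0.4374 0.1341] slope -0.005 len 138.0 exp 142
teekey mid [0.4848 0.1262] slope 0.003 len 133.4 exp 136
scraper mid [0.5326 0.1266] slope -0.018 len 126.6 exp 130
spanner mid [0.581  0.1268] slope -0.011 len 149.8 exp 154
cleaver mid [0.6283 0.1332] slope -0.002 len 129.5 exp 132
phi 1.5775110587059427
[ 380   80   32   39 1021] [[0.6742 0.1521 0.048 ]]
```

```bash
python3 - <<'E'
from h import *
import pickle
a,b=pickle.load(open('c0.pkl','rb'))
Z=lambda u,v:(u/3+145-.33,v/3+150-.33)
D={'caliper':((488,177),(552,210),(440,152)),'teekey':((475,291),(405,300),(530,285)),'scraper':((487,389),(543,397),(455,383)),'cleaver':((672,244),(732,268),(620,222)),'spanner':((683,349),(597,341),(735,354))}
for k,(m,t,h) in D.items():
    M=ray([Z(*m)],a,.024)[0];T=ray([Z(*t)],a,.009)[0];H=ray([Z(*h)],a,.009)[0];d=H-T
    print(k,M.round(3),'phi',round(np.arctan2(d[1],d[0]),3),'phi mod pi',round(np.arctan2(d[1],d[0])%np.pi,3))
c=pickle.load(open('w1.pkl','rb'))
f=c[0];g=cv2.cvtColor(f,cv2.COLOR_BGR2GRAY)
# panel top outer edge: brightest band bottom edge
for u in (200,240,280,320,355):
    col=g[176:205,u].astype(int); k=np.argmin(np.diff(col)); print(u,176+k,ray([[u,176.5+k]],c,.066)[0].round(4))
mv(.44,-.20,.15,1.45)
E
```

```text
caliper [ 0.634 -0.188  0.024] phi 1.091 phi mod pi 1.091
teekey [ 0.528 -0.175  0.024] phi -1.45 phi mod pi 1.692
scraper [ 0.438 -0.185  0.024] phi 1.416 phi mod pi 1.416
cleaver [ 0.572 -0.359  0.024] phi 1.18 phi mod pi 1.18
spanner [ 0.475 -0.367  0.024] phi -1.662 phi mod pi 1.479
200 195 [0.4392 0.0389 0.066 ]
240 195 [0.4888 0.039  0.066 ]
280 194 [0.5383 0.0404 0.066 ]
320 194 [0.5878 0.0405 0.066 ]
355 194 [0.6311 0.0406 0.066 ]
mv [-0.5249, -0.1888, 0.2998] tw 0.0394 | pos [0.5338 0.0626 0.3   ] phi 1.574 j6 -0.02 w 0.0855 F [ 0.3 -0.6 -0.2] t 1.6
```

>>> step_arm:
  moves: [-0.495, -0.19, 0.1, 0.05, -0.3, -0.495, -0.19, 0.1, 0.05, -0.3, -0.495, -0.19, 0.1, 0.05, -0.3, -0.495, -0.19, 0.1, 0.05, -0.3, -0.495, -0.19, 0.1, 0.05, -0.3]

```text
clock: 2.1
position: [0.4461, -0.1673, 0.254]
ee_rot: [0.0, 0.758, 0.652, 0.0]
contact_force: [0.8, -0.5, -0.1]
width: 0.055
```

>>> step_arm:
  moves: [0, 0, 0.2, 0, -0.3, 0, 0, 0.2, 0, -0.3, 0, 0, 0.2, 0, -0.3, 0, 0, 0.2, 0, -0.3]

```text
clock: 2.5
position: [0.4472, -0.1665, 0.1545]
ee_rot: [-0.0, 0.759, 0.651, 0.0]
contact_force: [0.2, 0.1, 0.4]
width: 0.0553
```

```bash
python3 - <<'E'
from h import *
import pickle
c=shot('wrist');pickle.dump(c,open('w2.pkl','wb'))
mv(.438,-.185,.15,1.416)
cv2.imwrite('pics/w2.png',c[0])
E
```

```text
mv [-0.0382, -0.0158, 0.0119] tw 0.0008 | pos [ 0.4487 -0.1673  0.1559] phi 1.418 j6 -0.35 w 0.0554 F [ 0.8 -0.5  0.3] t 2.55
```

View pics/w2.png

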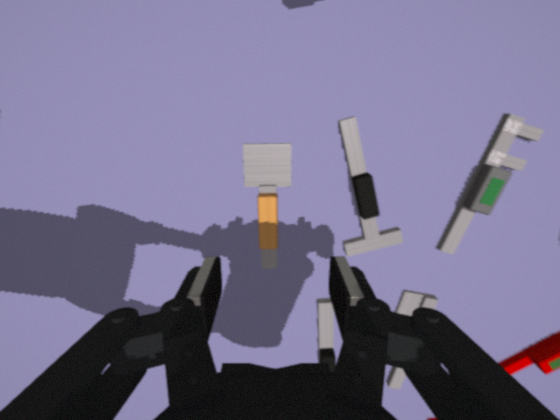

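Scraper (267,220) is between the fingers. Teekey (365,195), caliper (490,190) and parts of cleaver and spanner are also visible. Measuring the grips now.

```bash
cat > grip.py <<'E'
from h import *
LEN={'scraper':(52,18),'teekey':(40,16),'spanner':(44,16),'cleaver':(50,16),'caliper':(42,20)}
def span(P24,P9,a,C):
    u=P24@a;v=P9@a;c=C@a
    hi=max(u) if c<max(u) else max(v); lo=min(u) if c>min(u) else min(v)
    return lo,hi
def grip(c,k,near):
    f=c[0];hsv=cv2.cvtColor(f,cv2.COLOR_BGR2HSV).astype(int);H,S,V=hsv[...,0],hsv[...,1],hsv[...,2]
    if k=='scraper': m=(H<25)&(S>90)&(V>70)
    elif k=='caliper': # housing: grey-green darker than steel, incl. display
        m=((H>35)&(H<90)&(S>20))
    else: m=(V<48)
    m=m.astype(np.uint8)
    n,l,s,ce=cv2.connectedComponentsWithStats(m)
    best=min((i for i in range(1,n) if s[i,4]>150),key=lambda i:np.linalg.norm(ray(ce[i],c,.024)[0,:2]-near))
    ys,xs=np.where(l==best);px=np.c_[xs,ys]
    P24=ray(px,c,.024)[:,:2];P9=ray(px,c,.009)[:,:2];C=c[3][:2]
    (cx,cy),(w,h),an=cv2.minAreaRect((P24*1000).astype(np.float32))
    t=np.deg2rad(an+(0 if w>h else 90));a=np.array([np.cos(t),np.sin(t)]);b=np.array([-a[1],a[0]])
    l0,h0=span(P24,P9,a,C);l1,h1=span(P24,P9,b,C)
    p=a*(l0+h0)/2+b*(l1+h1)/2
    print(k,'centre',p.round(4),'phi',round(t%np.pi,3),'size',round((h0-l0)*1000,1),round((h1-l1)*1000,1),'exp',LEN[k],'px',ce[best].round())
    return p,t%np.pi
E
python3 - <<'E'
from grip import *
import pickle
c=pickle.load(open('w2.pkl','rb'))
p,t=grip(c,'scraper',[.438,-.185]);grip(c,'teekey',[.528,-.175]);grip(c,'caliper',[.634,-.188])
hsv=cv2.cvtColor(c[0],cv2.COLOR_BGR2HSV)
for q in [(190,485),(205,490),(185,478),(240,450),(100,450)]:print(hsv[q])
mv(*p,.024,t)
E
```

```text
scraper centre [ 0.4356 -0.1857] phi 1.419 size 48.4 17.3 exp (52, 18) px [267. 221.]
teekey centre [ 0.5265 -0.1744] phi 1.71 size 35.7 13.5 exp (40, 16) px [365. 195.]
caliper centre [ 0.6407 -0.1875] phi 1.131 size 25.0 2.9 exp (42, 20) px [492. 191.]
[ 63  55 112]
[ 64  75 116]
[15 10 50]
[173  12 169]
[125  55 180]
mv [-0.04, -0.021, 0.2638] tw -0.0001 | pos [ 0.4487 -0.1673  0.1559] phi 1.418 j6 -0.35 w 0.0554 F [ 0.8 -0.5  0.3] t 2.55
```

>>> step_arm:
  moves: [-0.04, -0.021, 0.1, 0, -0.3, -0.04, -0.021, 0.2, 0, -0.3, -0.04, -0.021, 0.264, 0, -0.3, -0.04, -0.021, 0.264, 0, -0.3, -0.04, -0.021, 0.264, 0, -0.3]
  force: 40

```text
clock: 3.05
position: [0.436, -0.1865, 0.024]
ee_rot: [0.002, 0.759, 0.651, 0.001]
contact_force: [-0.2, -0.7, 2.1]
width: 0.0558
```

>>> step_arm:
  moves: [0, 0, 0, 0, 1, 0, 0, 0, 0, 1, 0, 0, 0, 0, 1, 0, 0, 0, 0, 1, 0, 0, 0, 0, 1]

```text
clock: 3.55
position: [0.4355, -0.1866, 0.0241]
ee_rot: [0.002, 0.759, 0.651, 0.001]
contact_force: [-0.2, 0.1, 8.3]
width: 0.0169
```

```bash
python3 - <<'E'
from h import *
mv(.5326,.1266,.15,1.578)
E
```

```text
mv [0.6484, 0.097, -0.2523] tw -0.0513 | pos [ 0.4355 -0.1866  0.0241] phi 1.417 j6 -0.4 w 0.0169 F [-0.2  0.1  8.3] t 3.55
```

>>> step_arm:
  moves: [0, 0, -0.1, 0, 1, 0, 0, -0.25, 0, 1, 0.2, 0.03, -0.252, 0, 1, 0.4, 0.06, -0.252, -0.03, 1, 0.4, 0.06, -0.252, -0.0513, 1]

```text
clock: 4.05
position: [0.4787, -0.0435, 0.1453]
ee_rot: [0.002, 0.704, 0.71, 0.001]
contact_force: [1.8, -0.6, -1.3]
width: 0.0162
```

```bash
python3 - <<'E'
from h import *
mv(.5326,.1256,.15,1.578)
E
```

```text
mv [0.3373, 0.1107, -0.0092] tw 0.0003 | pos [ 0.4787 -0.0435  0.1453] phi 1.579 j6 -0.24 w 0.0162 F [ 1.8 -0.6 -1.3] t 4.05
```

>>> step_arm:
  moves: [0.337, 0.11, -0.01, 0, 1, 0.337, 0.11, -0.01, 0, 1, 0.337, 0.11, -0.01, 0, 1, 0.337, 0.11, -0.01, 0, 1, 0.337, 0.11, -0.01, 0, 1]

```text
clock: 4.55
position: [0.533, 0.128, 0.1493]
ee_rot: [0.0, 0.703, 0.711, 0.002]
contact_force: [0.1, -0.2, -0.2]
width: 0.0169
```

```bash
python3 - <<'E'
from h import *
import pickle
c=shot('wrist');pickle.dump(c,open('w3.pkl','wb'))
mv(.5326,.1256,.06,1.578)
cv2.imwrite('pics/w3.png',c[0])
E
```

```text
mv [-0.0008, 0.001, 0.1778] tw 0.001 | pos [0.532  0.126  0.1489] phi 1.581 j6 0.09 w 0.017 F [-0.2 -0.3 -1.1] t 4.6
```

View pics/w3.png

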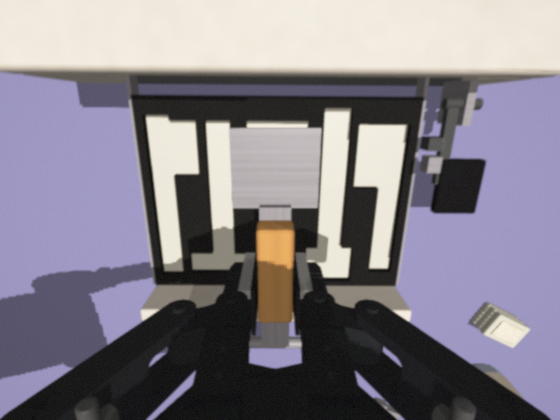

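```bash
python3 - <<'E'
from h import *
import pickle
c=pickle.load(open('w3.pkl','rb'))
print(ray([[231,130],[320,127],[275,128]],c,.1295).round(4))
print('slot scraper top',ray([[275,121]],c,.0265), 'caliper end', ray([[158,115]],c,.0265),'cleaver',ray([[380,124],[385,270]],c,.0265))
E
```

```text
[[0.5099 0.1983 0.1295]
 [0.552  0.2002 0.1295]
 [0.5307 0.1995 0.1295]]
slot scraper top [[0.53102889 0.19861218 0.0265    ]] caliper end [[0.4384672  0.20217281 0.0265    ]] cleaver [[0.61495321 0.19721723 0.0265    ]
 [0.63523452 0.06578585 0.0265    ]]
```

>>> step_arm:
  moves: [-0.004, 0, 0.1, 0, 1, -0.004, 0, 0.19, 0, 1, -0.004, 0, 0.19, 0, 1, -0.004, 0, 0.19, 0, 1, -0.004, 0, 0.19, 0, 1]

```text
clock: 5.1
position: [0.5313, 0.1214, 0.0539]
ee_rot: [-0.0, 0.705, 0.709, -0.0]
contact_force: [1.0, 1.0, -0.6]
width: 0.0167
```

```bash
python3 - <<'E'
from h import *
import pickle
c=shot('wrist');pickle.dump(c,open('w4.pkl','wb'))
mv(.5326,.1246,.046,1.578)
cv2.imwrite('pics/w4.png',c[0])
E
```

```text
mv [0.0061, 0.0022, 0.0163] tw -0.0003 | pos [0.5315 0.1215 0.0542] phi 1.577 j6 0.09 w 0.0168 F [ 0.2 -0.1 -1.3] t 5.15
```

View pics/w4.png

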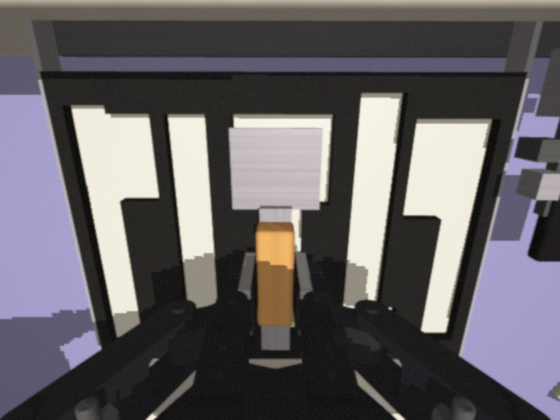

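```bash
python3 - <<'E'
from h import *
import pickle
c=pickle.load(open('w4.pkl','rb'))
print('blade',ray([[231,128],[322,128],[232,210],[320,209]],c,.0342).round(4).tolist())
print('slot',ray([[234,117],[331,116],[327,203]],c,.029).round(4).tolist())
print('slot floor',ray([[234,117],[331,116],[327,203]],c,.022).round(4).tolist())
for row in (150,180,230,300): 
    g=cv2.cvtColor(c[0],cv2.COLOR_BGR2GRAY)[row].astype(int); print(row,np.where(abs(np.diff(g))>25)[0].tolist())
E
```

```text
blade [[0.5086, 0.1926, 0.0342], [0.5516, 0.1929, 0.0342], [0.5075, 0.1517, 0.0342], [0.5527, 0.1525, 0.0342]]
slot [[0.5095, 0.1975, 0.029], [0.5564, 0.1982, 0.029], [0.5571, 0.1542, 0.029]]
slot floor [[0.5086, 0.1973, 0.022], [0.5576, 0.198, 0.022], [0.5583, 0.152, 0.022]]
150 [56, 57, 77, 78, 79, 80, 151, 152, 153, 154, 169, 170, 171, 205, 206, 207, 228, 229, 327, 328, 329, 330, 354, 355, 356, 394, 395, 396, 410, 411, 412, 484, 485, 486, 510, 514, 515]
180 [62, 63, 64, 83, 84, 85, 86, 155, 156, 157, 172, 173, 174, 207, 208, 209, 229, 230, 231, 325, 326, 327, 328, 352, 353, 354, 390, 391, 392, 406, 407, 408, 477, 478, 479, 500, 539, 540, 541]
230 [73, 74, 75, 93, 94, 95, 96, 123, 124, 125, 178, 179, 180, 211, 212, 213, 255, 292, 293, 294, 297, 298, 299, 300, 301, 348, 349, 383, 384, 385, 386, 437, 438, 439, 465, 466, 467, 468, 487, 488, 489, 491, 521, 533, 534, 535]
300 [89, 90, 91, 107, 108, 109, 110, 135, 136, 137, 186, 215, 216, 257, 291, 292, 342, 343, 376, 377, 424, 425, 426, 449, 450, 451, 452, 453, 470, 471, 472]
```

>>> step_arm:
  moves: [0.0056, 0.0052, 0, 0, 1, 0.0056, 0.0052, 0.005, 0, 1, 0.0056, 0.0052, 0.01, 0, 1, 0.0056, 0.0052, 0.014, 0, 1, 0.0056, 0.0052, 0.014, 0, 1]

```text
clock: 5.65
position: [0.5338, 0.1252, 0.0458]
ee_rot: [-0.0, 0.705, 0.71, -0.0]
contact_force: [0.5, 0.3, -1.2]
width: 0.017
```

```bash
python3 - <<'E'
from h import *
import pickle
mv(.534,.1243,.046,1.578)
c=shot('wrist');pickle.dump(c,open('w5.pkl','wb'))
cv2.imwrite('pics/w5.png',c[0])
print('blade',ray([[231,128]],c,.0342).round(4).tolist())
for row in (150,180): 
    g=cv2.cvtColor(c[0],cv2.COLOR_BGR2GRAY)[row].astype(int); print(row,np.where(abs(np.diff(g))>20)[0].tolist())
for col in (240,280,320): 
    g=cv2.cvtColor(c[0],cv2.COLOR_BGR2GRAY)[60:230,col].astype(int); print(col,(60+np.where(abs(np.diff(g))>20)[0]).tolist())
E
```

```text
mv [-0.0018, 0.0003, -0.0004] tw -0.0 | pos [0.5338 0.1252 0.0458] phi 1.578 j6 0.1 w 0.017 F [ 0.5  0.3 -1.2] t 5.65
blade [[0.5122, 0.197, 0.0342]]
150 [38, 39, 40, 62, 63, 64, 65, 139, 140, 141, 142, 159, 160, 161, 196, 197, 198, 225, 226, 227, 228, 325, 326, 327, 328, 353, 354, 355, 356, 392, 393, 394, 395, 396, 397, 413, 414, 415, 487, 488, 489, 490, 491, 492, 515, 518, 522, 523, 524]
180 [45, 46, 47, 69, 70, 71, 143, 144, 145, 146, 162, 163, 164, 199, 200, 201, 226, 227, 228, 229, 231, 319, 323, 324, 325, 326, 327, 351, 352, 353, 391, 392, 393, 394, 408, 409, 410, 483, 484, 485, 507, 508, 509, 551, 552]
240 [62, 78, 121, 122, 123, 127, 208, 211, 212, 213]
280 [62, 78, 79, 122, 123, 127, 128, 205, 206, 207, 208, 221, 222]
320 [78, 79, 122, 123, 127, 128, 211, 212, 213]
```

>>> step_arm:
  moves: [0, 0, 0, 0, 0.1, 0, 0, 0, 0, 0.1, 0, 0, 0, 0, 0.1, 0, 0, -0.1, 0, 0.1, 0, 0, -0.21, 0, 0.1]

```text
clock: 6.2
position: [0.533, 0.125, 0.1459]
ee_rot: [-0.001, 0.705, 0.71, -0.002]
contact_force: [1.6, -0.2, -0.1]
width: 0.0384
```

```bash
python3 - <<'E'
from h import *
from grip import grip
import pickle
mv(.5265,-.1744,.15,1.71)
c=shot('wrist');pickle.dump(c,open('w6.pkl','wb'));cv2.imwrite('pics/w6.png',c[0])
E
```

```text
mv [-0.5987, -0.0173, -0.0079] tw -0.0421 | pos [0.533  0.125  0.1459] phi 1.578 j6 0.1 w 0.0384 F [ 1.6 -0.2 -0.1] t 6.2
```

View pics/w6.png

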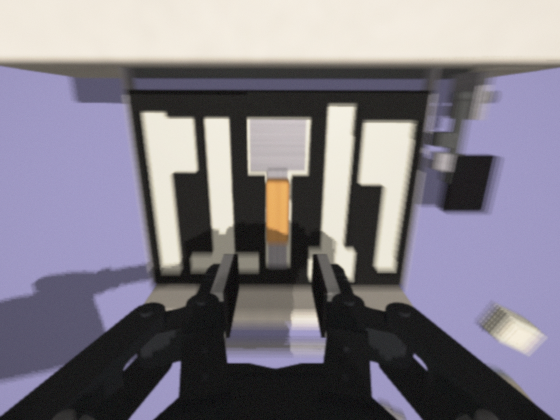

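The scraper is in its slot. Teekey next.

>>> step_arm:
  moves: [-0.598, -0.017, -0.01, -0.042, -0.2, -0.598, -0.017, -0.01, -0.042, -0.2, -0.598, -0.017, -0.01, -0.042, -0.2, -0.598, -0.017, -0.01, -0.042, -0.2, -0.598, -0.017, -0.01, -0.042, -0.2]

```text
clock: 6.75
position: [0.5288, -0.1256, 0.1506]
ee_rot: [0.0, 0.656, 0.755, 0.0]
contact_force: [1.0, 0.0, 0.1]
width: 0.0512
```

```bash
python3 - <<'E'
from h import *
mv(.5265,-.1744,.15,1.71)
E
```

```text
mv [-0.096, -0.018, 0.0012] tw -0.0 | pos [ 0.5288 -0.1256  0.1506] phi 1.71 j6 -0.5 w 0.0512 F [1.  0.  0.1] t 6.75
```

>>> step_arm:
  moves: [-0.096, -0.018, 0, 0, -0.2, -0.096, -0.018, 0, 0, -0.2, -0.096, -0.018, 0, 0, -0.2, -0.096, -0.018, 0, 0, -0.2]

```text
clock: 7.15
position: [0.5264, -0.1716, 0.1501]
ee_rot: [-0.0, 0.656, 0.755, 0.0]
contact_force: [0.2, -0.2, -0.2]
width: 0.051
```

```bash
python3 - <<'E'
from grip import *
c=shot('wrist');cv2.imwrite('pics/w7.png',c[0])
p,t=grip(c,'teekey',[.528,-.175]);mv(*p,.024,t)
f=c[0];hsv=cv2.cvtColor(f,cv2.COLOR_BGR2HSV).astype(int)
# steel extents: along axis through p
a=np.array([np.cos(t),np.sin(t)])
for s in np.arange(-.085,.085,.004):
    u=proj([*(p+a*s),.009],c)[0].astype(int)
    if 0<=u[1]<420: print(round(s,3),u,hsv[u[1],u[0]],end=';')
E
```

```text
teekey centre [ 0.5266 -0.174 ] phi 1.71 size 36.1 13.5 exp (40, 16) px [276. 205.]
mv [-0.0057, -0.0006, 0.2524] tw 0.0003 | pos [ 0.5265 -0.1712  0.1502] phi 1.711 j6 -0.58 w 0.0515 F [ 0.  -0.5  0.2] t 7.2
-0.085 [276 281] [124  53 102];-0.081 [276 278] [124  54 104];-0.077 [276 275] [124  56 101];-0.073 [276 271] [122  50 103];-0.069 [276 267] [123  50 102];-0.065 [276 264] [127  53 102];-0.061 [276 260] [129  33 100];-0.057 [276 257] [173  11  93];-0.053 [276 253] [ 0  8 92];-0.049 [276 249] [15  6 89];-0.045 [276 246] [173  11  91];-0.041 [276 242] [170   8  91];-0.037 [276 238] [ 0  6 89];-0.033 [276 234] [173  11  90];-0.029 [276 230] [158  11  90];-0.025 [276 226] [47 60 30];-0.021 [276 223] [60  7 38];-0.017 [276 219] [ 8 33 31];-0.013 [276 215] [10 20 38];-0.009 [276 211] [42 39 33];-0.005 [276 207] [10 21 37];-0.001 [276 202] [170  20  38];0.003 [276 198] [ 0 15 34];0.007 [276 194] [ 8 30 34];0.011 [276 190] [ 8 28 37];0.015 [276 186] [45 16 31];0.019 [276 181] [  0   9 149];0.023 [276 177] [173  12 172];0.027 [276 173] [176  10 174];0.031 [276 168] [163  13 174];0.035 [276 164] [167  10 174];0.039 [276 159] [  0   7 175];0.043 [276 155] [176  10 176];0.047 [276 150] [173  12 177];0.051 [276 146] [165  11 179];0.055 [276 141] [167  10 180];0.059 [276 136] [  0  10 182];0.063 [276 132] [173  11 183];0.067 [276 127] [165   8 183];0.071 [276 122] [124  54 184];0.075 [276 117] [124  57 185];0.079 [276 112] [124  55 184];0.083 [276 107] [124  56 183];
```

>>> step_arm:
  moves: [-0.0057, 0, 0.1, 0, -0.2, -0.0057, 0, 0.2, 0, -0.2, -0.0057, 0, 0.252, 0, -0.2, -0.0057, 0, 0.252, 0, -0.2, -0.0057, 0, 0.252, 0, -0.2]

```text
clock: 7.7
position: [0.5276, -0.1742, 0.0247]
ee_rot: [-0.0, 0.656, 0.755, 0.0]
contact_force: [-0.1, -0.4, -0.1]
width: 0.0512
```

>>> step_arm:
  moves: [0, 0, 0, 0, 1, 0, 0, 0, 0, 1, 0, 0, 0, 0, 1, 0, 0, 0, 0, 1, 0, 0, 0, 0, 1]

```text
clock: 8.2
position: [0.5285, -0.1758, 0.0263]
ee_rot: [0.002, 0.656, 0.754, 0.001]
contact_force: [-0.4, 1.1, 7.1]
width: 0.0149
```

>>> step_arm:
  moves: [0, 0, -0.1, 0, 1, 0, 0, -0.252, 0, 1, 0, 0, -0.252, 0, 1, 0, 0, -0.252, 0.042, 1, 0, 0, -0.252, 0.042, 1]

```text
clock: 8.7
position: [0.5274, -0.1756, 0.1521]
ee_rot: [0.001, 0.705, 0.71, 0.001]
contact_force: [-1.1, -0.4, -1.7]
width: 0.0146
```

```bash
python3 - <<'E'
from h import *
mv(.4858,.1252,.15,1.578)
E
```

```text
mv [0.6022, -0.0791, 0.0031] tw -0.0001 | pos [ 0.5274 -0.1756  0.1521] phi 1.578 j6 -0.45 w 0.0146 F [-1.1 -0.4 -1.7] t 8.7
```

>>> step_arm:
  moves: [0.599, -0.079, 0.003, 0, 1, 0.599, -0.079, 0.003, 0, 1, 0.599, -0.079, 0.003, 0, 1, 0.599, -0.079, 0.003, 0, 1, 0.599, -0.079, 0.003, 0, 1]

```text
clock: 9.2
position: [0.4913, 0.0739, 0.1484]
ee_rot: [-0.001, 0.704, 0.71, -0.001]
contact_force: [0.6, 0.4, -1.2]
width: 0.0148
```

```bash
python3 - <<'E'
from h import *
mv(.4858,.1237,.056,1.578)
E
```

```text
mv [0.0996, -0.0098, 0.1848] tw 0.0006 | pos [0.4913 0.0739 0.1484] phi 1.58 j6 -0.0 w 0.0148 F [ 0.6  0.4 -1.2] t 9.2
```

>>> step_arm:
  moves: [0.0996, -0.0098, 0, 0, 1, 0.0996, -0.0098, 0.09, 0, 1, 0.0996, -0.0098, 0.184, 0, 1, 0.0996, -0.0098, 0.184, 0, 1, 0.0996, -0.0098, 0.184, 0, 1]

```text
clock: 9.7
position: [0.4863, 0.1219, 0.0563]
ee_rot: [-0.001, 0.704, 0.71, -0.002]
contact_force: [0.8, -1.6, -0.7]
width: 0.015
```

```bash
python3 - <<'E'
from h import *
import pickle
c=shot('wrist');pickle.dump(c,open('w8.pkl','wb'));mv(.4858,.1237,.046,1.578)
cv2.imwrite('pics/w8.png',c[0])
E
```

```text
mv [0.0039, -0.0026, 0.0227] tw 0.0002 | pos [0.4871 0.1218 0.0573] phi 1.579 j6 0.1 w 0.0153 F [ 1.2  0.4 -0.7] t 9.75
```

View pics/w8.png

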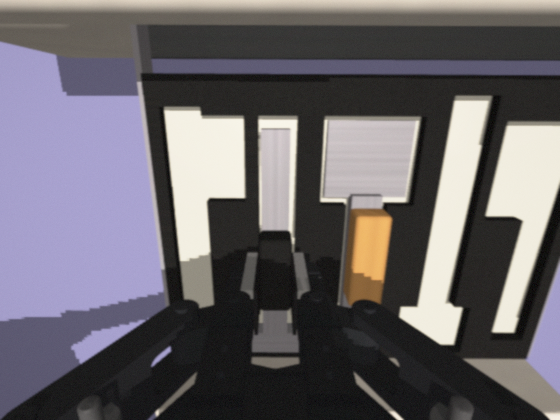

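```bash
cat > edges.py <<'E'
from h import *
import pickle,sys
def run(c,rows,cols,lo=0,hi=420,th=18):
    g=cv2.cvtColor(c[0],cv2.COLOR_BGR2GRAY).astype(int)
    for r,a,b in rows:
        i=np.where(abs(np.diff(g[r,a:b]))>th)[0]+a; print('row',r,i.tolist())
    for q in cols:
        i=np.where(abs(np.diff(g[lo:hi,q]))>th)[0]+lo; print('col',q,i.tolist())
E
python3 - <<'E'
from edges import *
c=pickle.load(open('w8.pkl','rb'))
run(c,[(150,245,310),(190,245,310)],[268,283],100,150)
zt=.0573-.0255+.009
print('shaft end',ray([[276,128]],c,zt),'slot end',ray([[278,117.5]],c,.029))
print('shaft sides',ray([[261.5,150],[290,150]],c,zt)[:,0],'slot',ray([[259,150],[297,150]],c,.029)[:,0])
E
```

```text
row 150 [245, 257, 258, 259, 289, 294, 295, 296, 297]
row 190 [245, 246, 257, 258, 259, 261, 288, 293, 294, 295, 296]
col 268 [114, 115, 118, 119, 127, 129]
col 283 [114, 115, 118, 119, 127, 129]
shaft end [[0.48455055 0.19354479 0.0408    ]] slot end [[0.48547673 0.19781213 0.029     ]]
shaft sides [0.47783886 0.49121298] slot [0.47600892 0.49530195]
```

>>> step_arm:
  moves: [0.003, 0.002, 0, 0, 1, 0.003, 0.002, 0.006, 0, 1, 0.003, 0.002, 0.013, 0, 1, 0.003, 0.002, 0.019, 0, 1, 0.003, 0.002, 0.019, 0, 1]

```text
clock: 10.25
position: [0.4885, 0.1234, 0.0483]
ee_rot: [0.0, 0.705, 0.71, 0.0]
contact_force: [-1.7, -0.2, 4.9]
width: 0.0152
```

```bash
python3 - <<'E'
from edges import *
c=shot('wrist');mv(.4858,.1237,.047,1.578)
run(c,[(150,235,310),(190,235,310)],[268,283],100,150)
E
```

```text
mv [0.0006, -0.0055, 0.0027] tw -0.0 | pos [0.4886 0.1234 0.0483] phi 1.578 j6 0.1 w 0.0147 F [-0.8 -0.6  4.9] t 10.3
row 150 [235, 236, 237, 250, 251, 252, 259, 260, 290, 291, 292]
row 190 [236, 237, 238, 239, 251, 252, 253, 258, 259, 289, 290, 291, 292]
col 268 [118, 119, 121, 122, 127, 129]
col 283 [118, 119, 122, 123, 127, 129]
```

>>> step_arm:
  moves: [0, 0, -0.004, 0, 1, 0, -0.0036, -0.004, 0, 1, 0, -0.0036, -0.002, 0, 1, 0, -0.0036, 0.002, 0, 1, 0, -0.0036, 0.002, 0, 1]

```text
clock: 10.8
position: [0.4862, 0.1235, 0.0483]
ee_rot: [-0.0, 0.705, 0.71, -0.0]
contact_force: [-4.7, -0.7, 16.1]
width: 0.0147
```

```bash
python3 - <<'E'
from edges import *
c=shot('wrist');mv(.4858,.1237,.047,1.578)
run(c,[(150,235,310),(190,235,310)],[268,283],100,150)
E
```

```text
mv [0.0003, -0.0009, 0.0025] tw 0.0 | pos [0.4862 0.1235 0.0483] phi 1.578 j6 0.1 w 0.015 F [-4.1 -1.7 15.7] t 10.85
row 150 [240, 241, 242, 255, 256, 257, 259, 260, 289, 294, 295, 296, 297]
row 190 [241, 242, 243, 255, 256, 257, 259, 260, 288, 293, 294, 295, 296]
col 268 [118, 119, 120, 122, 123, 127, 129]
col 283 [118, 119, 120, 122, 123, 127, 129]
```

>>> step_arm:
  moves: [0, 0, -0.003, 0, 0.1, 0, 0, -0.003, 0, 0.1, 0, 0, -0.003, 0, 0.1, 0, 0, -0.1, 0, 0.1, 0, 0, -0.21, 0, 0.1]

```text
clock: 11.35
position: [0.4851, 0.1233, 0.1458]
ee_rot: [-0.002, 0.705, 0.71, -0.002]
contact_force: [1.2, 0.7, -0.1]
width: 0.0384
```

>>> step_arm:
  moves: [-0.1, 0, 0, 0, 0.1, -0.1, 0, 0, 0, 0.1, -0.1, 0, 0, 0, 0.1]

```text
clock: 11.65
position: [0.4866, 0.0729, 0.1463]
ee_rot: [-0.0, 0.706, 0.709, -0.0]
contact_force: [0.1, -0.4, 0.4]
width: 0.0386
```

```bash
python3 - <<'E'
from h import *
mv(.636,-.188,.15,1.11)
c=shot('wrist');cv2.imwrite('pics/w9.png',c[0])
E
```

```text
mv [-0.5231, 0.2964, -0.0079] tw 0.1481 | pos [0.4866 0.0729 0.1463] phi 1.575 j6 0.0 w 0.0386 F [ 0.1 -0.4  0.4] t 11.65
```

View pics/w9.png

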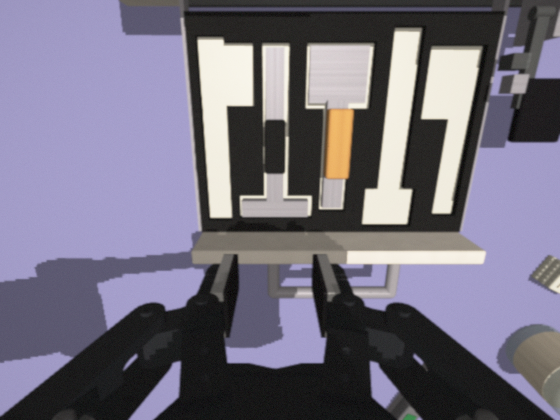

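Teekey and scraper are both seated flat. Caliper next.

>>> step_arm:
  moves: [-0.523, 0.296, -0.02, 0.148, -0.3, -0.523, 0.296, -0.02, 0.148, -0.3, -0.523, 0.296, -0.02, 0.148, -0.3, -0.523, 0.296, -0.02, 0.148, -0.3, -0.523, 0.296, -0.02, 0.148, -0.3]

```text
clock: 12.2
position: [0.6122, -0.1432, 0.1536]
ee_rot: [-0.001, 0.849, 0.529, -0.0]
contact_force: [0.5, 0.8, 0.1]
width: 0.0553
```

```bash
python3 - <<'E'
from h import *
mv(.636,-.188,.15,1.11)
E
```

```text
mv [-0.0594, 0.0822, 0.0069] tw 0.0012 | pos [ 0.6122 -0.1432  0.1536] phi 1.114 j6 0.12 w 0.0553 F [0.5 0.8 0.1] t 12.2
```

>>> step_arm:
  moves: [-0.0594, 0.0822, 0, 0, -0.3, -0.0594, 0.0822, 0, 0, -0.3, -0.0594, 0.0822, 0, 0, -0.3, -0.0594, 0.0822, 0, 0, -0.3]

```text
clock: 12.6
position: [0.6344, -0.1858, 0.1537]
ee_rot: [-0.002, 0.849, 0.529, -0.001]
contact_force: [0.1, 0.6, -0.0]
width: 0.0553
```

```bash
python3 - <<'E'
from grip import *
import pickle
c=shot('wrist');cv2.imwrite('pics/w10.png',c[0]);pickle.dump(c,open('w10.pkl','wb'))
mv(.636,-.188,.15,1.11)
E
```

```text
mv [-0.0029, 0.0048, 0.0083] tw 0.0014 | pos [ 0.6345 -0.1857  0.1541] phi 1.115 j6 0.07 w 0.0554 F [-0.2  0.5 -0.1] t 12.65
```

View pics/w10.png

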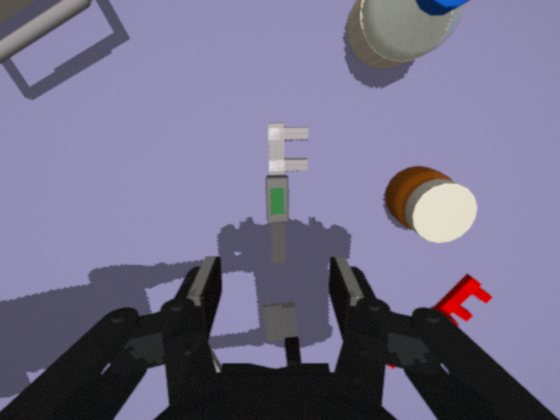

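```bash
python3 - <<'E'
from edges import *
c=pickle.load(open('w10.pkl','rb'))
run(c,[(150,255,295),(185,255,300),(215,255,300),(250,260,300)],[271,278,284],115,275,10)
p,r=tool();ax=r[:2,0];ay=r[:2,1]
for n,px,z in [('head',(276,123.5),.009),('tail',(278,263),.009),('h_near',(277.5,176),.009),('h_far',(277.5,222),.024),('hL',(266.5,205),.024),('hR',(289,205),.024)]:
    q=ray(px,c,z)[0,:2]-p[:2];print(n,'along',round(q@ax,4),'lat',round(q@ay,4))
E
```

```text
row 150 [284]
row 185 [264, 265, 287, 288]
row 215 [265, 266, 288, 289]
row 250 []
col 271 [123, 127, 128, 139, 159, 160, 161, 170, 171, 173, 174, 175, 177, 178, 221]
col 278 [122, 123, 127, 159, 170, 173, 174, 175, 176, 177, 178, 187, 220, 221]
col 284 [125, 127, 138, 139, 141, 156, 158, 159, 170, 173, 174, 175, 176, 177, 178, 213, 220]
head along 0.0665 lat -0.0011
tail along -0.069 lat 0.0009
h_near along 0.0201 lat 0.0003
h_far along -0.0191 lat 0.0003
hL along -0.0029 lat -0.0096
hR along -0.0029 lat 0.0105
```

>>> step_arm:
  moves: [0.001, 0, 0.1, -0.0048, -0.3, 0.001, 0, 0.2, -0.0048, -0.3, 0.001, 0, 0.259, -0.0048, -0.3, 0.001, 0, 0.259, -0.0048, -0.3, 0.001, 0, 0.259, -0.0048, -0.3]

```text
clock: 13.15
position: [0.6356, -0.1862, 0.026]
ee_rot: [-0.0, 0.845, 0.535, 0.0]
contact_force: [0.3, 0.2, 0.3]
width: 0.0555
```

>>> step_arm:
  moves: [0, 0, 0, 0, 1, 0, 0, 0, 0, 1, 0, 0, 0, 0, 1, 0, 0, 0, 0, 1, 0, 0, 0, 0, 1]

```text
clock: 13.65
position: [0.6369, -0.1878, 0.0279]
ee_rot: [0.002, 0.845, 0.534, 0.001]
contact_force: [-0.5, 0.7, 8.0]
width: 0.0186
```

>>> step_arm:
  moves: [0, 0, -0.1, 0, 1, 0, 0, -0.252, 0, 1, 0, 0, -0.252, 0, 1, 0, 0, -0.252, 0, 1, 0, 0, -0.252, 0, 1]

```text
clock: 14.15
position: [0.6354, -0.1874, 0.1521]
ee_rot: [0.0, 0.845, 0.534, 0.0]
contact_force: [-0.5, -0.6, -2.2]
width: 0.0183
```

```bash
python3 - <<'E'
from h import *
mv(.4384,.1330,.15,1.578)
E
```

```text
mv [0.4101, -0.6307, 0.0035] tw -0.1433 | pos [ 0.6354 -0.1874  0.1521] phi 1.128 j6 0.05 w 0.0183 F [-0.5 -0.6 -2.2] t 14.15
```

>>> step_arm:
  moves: [0.2, -0.315, 0.003, -0.07, 1, 0.2, -0.315, 0.003, -0.07, 1, 0.2, -0.315, 0.003, -0.07, 1, 0.41, -0.63, 0.003, -0.1433, 1, 0.41, -0.63, 0.003, -0.1433, 1]

```text
clock: 14.65
position: [0.5009, 0.0266, 0.1479]
ee_rot: [-0.002, 0.703, 0.711, -0.001]
contact_force: [1.5, 1.0, -1.0]
width: 0.0185
```

```bash
python3 - <<'E'
from h import *
mv(.4384,.1320,.15,1.578)
E
```

```text
mv [0.2122, -0.1227, -0.0035] tw 0.0011 | pos [0.5009 0.0266 0.1479] phi 1.581 j6 -0.1 w 0.0185 F [ 1.5  1.  -1. ] t 14.65
```

>>> step_arm:
  moves: [0.2122, -0.1227, 0, 0.001, 1, 0.2122, -0.1227, 0, 0.001, 1, 0.2122, -0.1227, 0, 0.001, 1, 0.2122, -0.1227, 0.1, 0.001, 1, 0.2122, -0.1227, 0.17, 0.001, 1]

```text
clock: 15.15
position: [0.4393, 0.1314, 0.0628]
ee_rot: [-0.001, 0.705, 0.709, -0.001]
contact_force: [0.4, 0.0, -1.6]
width: 0.0185
```

>>> step_arm:
  moves: [0, 0, 0, 0, 1, 0, 0, 0, 0, 1]

```text
clock: 15.35
position: [0.4406, 0.1305, 0.0641]
ee_rot: [-0.001, 0.706, 0.709, -0.001]
contact_force: [-0.6, 0.2, -1.3]
width: 0.0188
```

```bash
python3 - <<'E'
from edges import *
c=shot('wrist');pickle.dump(c,open('w11.pkl','wb'));mv(.4384,.1320,.05,1.578)
cv2.imwrite('pics/w11.png',c[0])
E
```

```text
mv [0.0027, -0.0074, 0.0307] tw -0.0011 | pos [0.4421 0.1307 0.0653] phi 1.575 j6 0.13 w 0.0188 F [ 0.9 -0.6 -0.9] t 15.4
```

View pics/w11.png

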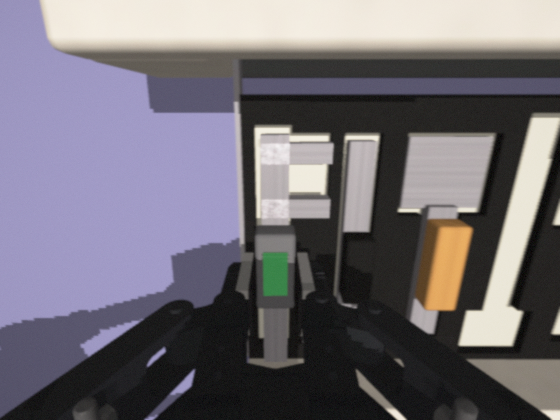

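```bash
python3 - <<'E'
from edges import *
c=pickle.load(open('w11.pkl','rb'))
run(c,[(140,245,340),(153,300,345),(180,245,340)],[268,284,310],110,225,18)
zt=.065-.028+.009
print('beam end',ray([[276,134.5]],c,zt)[0],'slot end',ray([[276,127]],c,.029)[0])
print('jaw end x',ray([[332.5,153]],c,zt)[0],'slot jaw side',ray([[327,180]],c,.029)[0],ray([[328,140]],c,.029)[0])
print('beam L',ray([[261,150]],c,zt)[0],'slot L',ray([[256,150]],c,.029)[0])
E
```

```text
row 140 [252, 253, 254, 255, 327, 328, 329, 330]
row 153 [331, 332, 333, 341, 342, 343]
row 180 [253, 254, 255, 256, 259, 260, 288, 324, 325, 326, 327, 328]
col 268 [123, 124, 125, 126, 127, 132, 133, 134, 135, 164]
col 284 [123, 124, 125, 126, 127, 132, 133, 134, 143, 199]
col 310 [131, 132, 133, 134, 135, 140, 141, 142, 143, 164, 191, 192, 194, 198, 199, 216, 217, 218]
beam end [0.43923515 0.19906334 0.046     ] slot end [0.43920533 0.20146234 0.029     ]
jaw end x [0.46634301 0.1905226  0.046     ] slot jaw side [0.46738161 0.17334613 0.029     ] [0.46667407 0.19492507 0.029     ]
beam L [0.43209782 0.19180368 0.046     ] slot L [0.42858968 0.18953515 0.029     ]
```

>>> step_arm:
  moves: [0, -0.003, 0.01, 0, 1, 0, -0.003, 0.02, 0, 1, 0, -0.003, 0.026, 0, 1, 0, -0.003, 0.026, 0, 1, 0, -0.003, 0.026, 0, 1]

```text
clock: 15.9
position: [0.4404, 0.1307, 0.0523]
ee_rot: [0.0, 0.706, 0.709, 0.0]
contact_force: [0.4, -0.1, 0.3]
width: 0.0192
```

```bash
python3 - <<'E'
from edges import *
c=shot('wrist');pickle.dump(c,open('w12.pkl','wb'));mv(.4384,.1320,.05,1.578)
run(c,[(140,235,340),(153,300,345),(180,235,340)],[268,284],110,225,18)
E
```

```text
mv [0.0026, -0.004, 0.0046] tw -0.001 | pos [0.4404 0.1307 0.0523] phi 1.575 j6 0.13 w 0.0185 F [-0.5 -0.8 -1.3] t 15.95
row 140 [236, 237, 238, 250, 251, 252, 253, 258, 259, 330, 331, 332, 333]
row 153 [331, 332, 333]
row 180 [237, 238, 239, 240, 251, 252, 253, 254, 257, 258, 288, 327, 328, 329, 330, 331]
col 268 [125, 126, 127, 128, 129, 132, 133, 134, 135, 143]
col 284 [125, 126, 127, 128, 129, 132, 133, 134, 162]
```

>>> step_arm:
  moves: [0, -0.003, -0.003, 0, 1, 0, -0.003, -0.003, 0, 1, 0, -0.003, 0, 0, 1, 0, -0.003, 0.003, 0, 1, 0, -0.003, 0.003, 0, 1]

```text
clock: 16.45
position: [0.4385, 0.1307, 0.0503]
ee_rot: [-0.0, 0.706, 0.709, -0.0]
contact_force: [-0.4, -0.1, -1.2]
width: 0.0183
```

```bash
python3 - <<'E'
from edges import *
c=shot('wrist');pickle.dump(c,open('w12.pkl','wb'));mv(.4384,.1320,.05,1.578)
run(c,[(140,235,340),(153,300,345),(180,235,340)],[268,284],110,225,18)
E
```

```text
mv [0.0025, -0.0003, 0.0008] tw -0.0009 | pos [0.4386 0.1307 0.0504] phi 1.575 j6 0.13 w 0.0188 F [ 0.7  0.9 -1.1] t 16.5
row 140 [239, 240, 241, 254, 255, 256, 257, 258, 334, 335, 336, 337, 338]
row 153 [331, 333, 334, 335, 336, 337]
row 180 [241, 242, 243, 255, 256, 257, 260, 288, 331, 332, 333, 334, 335]
col 268 [125, 126, 127, 128, 129, 132, 133, 134, 135, 163, 199, 206]
col 284 [125, 126, 127, 128, 129, 132, 133, 134, 142, 164, 217, 218]
```

>>> step_arm:
  moves: [0, 0, 0, 0, 0.1, 0, 0, 0, 0, 0.1, 0, 0, 0, 0, 0.1, 0, 0, -0.1, 0, 0.1, 0, 0, -0.2, 0, 0.1]

```text
clock: 17.0
position: [0.4375, 0.1305, 0.1506]
ee_rot: [-0.001, 0.706, 0.709, -0.002]
contact_force: [1.1, 0.4, -0.0]
width: 0.0383
```

>>> step_arm:
  moves: [-0.1, 0, 0, 0, 0.1, -0.3, 0.0, 0, 0, -0.3, -0.5, 0, 0, 0, -0.3, -0.5, 0.0, 0, 0, -0.3, -0.5, 0.0, 0, 0, -0.3]

```text
clock: 17.5
position: [0.4395, -0.1211, 0.1509]
ee_rot: [0.0, 0.706, 0.709, 0.0]
contact_force: [1.4, 1.0, -0.4]
width: 0.0554
```

```bash
python3 - <<'E'
from h import *
mv(.475,-.367,.15,1.479)
E
```

```text
mv [-0.4921, 0.0688, 0.002] tw 0.0306 | pos [ 0.4395 -0.1211  0.1509] phi 1.575 j6 -0.43 w 0.0554 F [ 1.4  1.  -0.4] t 17.5
```

>>> step_arm:
  moves: [-0.492, 0.069, 0, 0.03, -0.3, -0.492, 0.069, 0, 0.03, -0.3, -0.492, 0.069, 0, 0.03, -0.3, -0.492, 0.069, 0, 0.03, -0.3, -0.492, 0.069, 0, 0.03, -0.3]

```text
clock: 18.0
position: [0.4752, -0.3674, 0.1506]
ee_rot: [0.0, 0.738, 0.674, 0.0]
contact_force: [0.7, -0.4, 0.2]
width: 0.0553
```

>>> step_arm:
  moves: [0, 0, 0, 0, -0.3, 0, 0, 0, 0, -0.3, 0, 0, 0, 0, -0.3]

```text
clock: 18.3
position: [0.4747, -0.3638, 0.1502]
ee_rot: [-0.001, 0.738, 0.675, 0.0]
contact_force: [-0.5, -0.4, -0.0]
width: 0.0556
```

```bash
python3 - <<'E'
from grip import *
import pickle
c=shot('wrist');cv2.imwrite('pics/w13.png',c[0]);pickle.dump(c,open('w13.pkl','wb'))
p,t=grip(c,'spanner',[.475,-.367]);mv(*p,.0245,t);grip(c,'cleaver',[.572,-.359])
E
```

```text
spanner centre [ 0.473  -0.3683] phi 1.481 size 40.0 13.5 exp (44, 16) px [275. 206.]
mv [-0.0101, -0.0026, 0.2518] tw 0.0002 | pos [ 0.4749 -0.3635  0.1504] phi 1.482 j6 -0.68 w 0.0554 F [-0.1 -0.   0. ] t 18.35
cleaver centre [ 0.5692 -0.3577] phi 1.216 size 47.1 13.1 exp (50, 16) px [383. 185.]
```

View pics/w13.png

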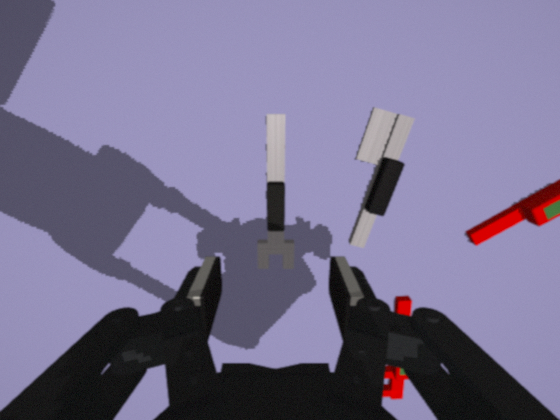

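```bash
python3 - <<'E'
from edges import *
c=pickle.load(open('w13.pkl','rb'))
run(c,[],[272,276,280],105,280,14)
p,r=tool();ax=r[:2,0]
for px in [(276,114.5),(276,268.5)]: print((ray([px],c,.009)[0,:2]-p[:2])@ax)
E
```

```text
col 272 [113, 180, 181, 182, 229, 230, 231]
col 276 [180, 181, 182, 229, 230, 231]
col 280 [180, 181, 182, 230, 231]
0.07471075305502196
-0.07255792759841448
```

>>> step_arm:
  moves: [-0.0101, -0.0026, 0.1, 0, -0.3, -0.0101, -0.0026, 0.2, 0, -0.3, -0.0101, -0.0026, 0.25, 0, -0.3, -0.0101, -0.0026, 0.25, 0, -0.3, -0.0101, -0.0026, 0.25, 0, -0.3]

```text
clock: 18.85
position: [0.474, -0.3692, 0.0262]
ee_rot: [0.0, 0.738, 0.675, 0.0]
contact_force: [1.2, 0.1, 0.6]
width: 0.0555
```

>>> step_arm:
  moves: [0, 0, 0, 0, 1, 0, 0, 0, 0, 1, 0, 0, 0, 0, 1, 0, 0, 0, 0, 1, 0, 0, 0, 0, 1]

```text
clock: 19.35
position: [0.4745, -0.3708, 0.0276]
ee_rot: [0.002, 0.738, 0.675, 0.0]
contact_force: [0.7, 0.6, 6.7]
width: 0.0144
```

>>> step_arm:
  moves: [0, 0, -0.1, 0, 1, 0, 0, -0.25, 0, 1, 0, 0, -0.25, 0, 1, 0, 0, -0.25, -0.031, 1, 0, 0, -0.25, -0.031, 1]

```text
clock: 19.85
position: [0.4738, -0.3704, 0.1522]
ee_rot: [0.001, 0.705, 0.71, 0.0]
contact_force: [0.4, -0.5, -1.4]
width: 0.0148
```

```bash
python3 - <<'E'
from h import *
mv(.582,.1245,.15,1.578)
E
```

```text
mv [0.9882, 0.2235, 0.003] tw -0.0 | pos [ 0.4738 -0.3704  0.1522] phi 1.578 j6 -0.79 w 0.0148 F [ 0.4 -0.5 -1.4] t 19.85
```

>>> step_arm:
  moves: [0.5, 0.113, 0, 0, 1, 0.5, 0.113, 0, 0, 1, 0.5, 0.113, 0, 0, 1, 0.5, 0.113, 0, 0, 1, 0.5, 0.113, 0, 0, 1]

```text
clock: 20.35
position: [0.5262, -0.1237, 0.1498]
ee_rot: [-0.001, 0.706, 0.709, -0.0]
contact_force: [1.6, 0.8, -0.3]
width: 0.0152
```

>>> step_arm:
  moves: [0.488, 0.11, 0, 0, 1, 0.488, 0.11, 0, 0, 1, 0.488, 0.11, 0, 0, 1, 0.488, 0.11, 0, 0, 1, 0.488, 0.11, 0, 0, 1]

```text
clock: 20.85
position: [0.5794, 0.1204, 0.1497]
ee_rot: [-0.001, 0.705, 0.709, -0.001]
contact_force: [1.1, -0.0, -2.0]
width: 0.0147
```

```bash
python3 - <<'E'
from h import *
mv(.582,.1235,.060,1.578)
E
```

```text
mv [0.0062, 0.0056, 0.1794] tw -0.0007 | pos [0.5794 0.1204 0.1497] phi 1.576 j6 0.08 w 0.0147 F [ 1.1 -0.  -2. ] t 20.85
```

>>> step_arm:
  moves: [0.006, 0.003, 0.08, 0, 1, 0.006, 0.003, 0.176, 0, 1, 0.006, 0.003, 0.176, 0, 1, 0.006, 0.003, 0.176, 0, 1, 0.006, 0.003, 0.176, 0, 1]

```text
clock: 21.35
position: [0.5811, 0.1212, 0.0628]
ee_rot: [-0.0, 0.705, 0.709, -0.001]
contact_force: [-0.1, 0.1, -0.9]
width: 0.0147
```

```bash
python3 - <<'E'
from edges import *
c=shot('wrist');pickle.dump(c,open('w14.pkl','wb'));mv(.582,.1235,.05,1.578);cv2.imwrite('pics/w14.png',c[0])
run(c,[(140,225,340),(165,225,340),(190,225,340)],[270,275,281],70,225,15)
E
```

```text
mv [0.0047, 0.0011, 0.0267] tw -0.0004 | pos [0.5815 0.1211 0.0633] phi 1.577 j6 0.08 w 0.0147 F [ 0.2  0.2 -0.8] t 21.4
row 140 [229, 230, 234, 235, 236, 257, 258, 259, 291, 295, 296, 297, 298, 299, 300, 309, 310, 311, 312]
row 165 [229, 231, 232, 234, 235, 236, 237, 257, 258, 259, 291, 297, 298, 299, 308, 309, 310, 311]
row 190 [231, 232, 235, 236, 237, 238, 257, 258, 259, 260, 290, 291, 296, 297, 298, 307, 308, 309, 310]
col 270 [72, 73, 91, 92, 93, 96, 97, 103, 221, 222, 223]
col 275 [72, 73, 91, 92, 93, 96, 97, 103, 222, 223]
col 281 [72, 73, 91, 92, 93, 96, 97, 221, 222, 223]
```

View pics/w14.png

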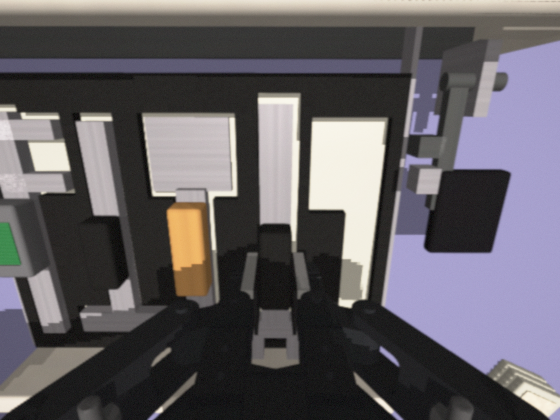

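```bash
python3 - <<'E'
from edges import *
c=pickle.load(open('w14.pkl','rb'))
print(ray([[275,103]],c,.0448),ray([[278,96]],c,.029))
E
```

```text
[[0.57907691 0.20372474 0.0448    ]] [[0.5805323  0.20725396 0.029     ]]
```

>>> step_arm:
  moves: [0.002, 0, 0.01, 0, 1, 0.002, 0, 0.018, 0, 1, 0.002, 0, 0.022, 0, 1, 0.002, 0, 0.022, 0, 1, 0.002, 0, 0.022, 0, 1]

```text
clock: 21.9
position: [0.5815, 0.1225, 0.0516]
ee_rot: [-0.0, 0.705, 0.71, 0.0]
contact_force: [-0.0, -0.5, -1.4]
width: 0.0148
```

```bash
python3 - <<'E'
from edges import *
c=shot('wrist');mv(.582,.1235,.05,1.578)
run(c,[(140,225,340),(165,225,340),(190,225,340)],[270,275,281],70,225,15)
E
```

```text
mv [0.002, 0.0008, 0.0034] tw 0.0 | pos [0.5816 0.1225 0.0517] phi 1.578 j6 0.08 w 0.0145 F [ 0.4  0.3 -1.2] t 21.95
row 140 [225, 226, 230, 231, 232, 254, 255, 256, 291, 296, 297, 298, 299, 300, 311, 312, 313]
row 165 [225, 226, 227, 231, 232, 233, 255, 256, 291, 298, 299, 300, 310, 311, 312]
row 190 [226, 228, 229, 232, 233, 234, 255, 256, 257, 258, 259, 290, 291, 297, 298, 299, 309, 310, 311]
col 270 [72, 73, 93, 94, 98, 99, 221, 222, 223]
col 275 [72, 73, 93, 94, 98, 99, 103, 221, 222, 223]
col 281 [72, 73, 93, 94, 98, 99, 222, 223]
```

>>> step_arm:
  moves: [0, 0.001, 0.003, 0, 1, 0, 0.001, 0.003, 0, 1, 0, 0.001, 0.003, 0, 1]

```text
clock: 22.25
position: [0.582, 0.1225, 0.0501]
ee_rot: [-0.0, 0.705, 0.71, 0.0]
contact_force: [0.6, -0.5, -1.5]
width: 0.0145
```

>>> step_arm:
  moves: [0, 0, 0, 0, 0.1, 0, 0, 0, 0, 0.1, 0, 0, 0, 0, 0.1, 0, 0, -0.1, 0, 0.1, 0, 0, -0.2, 0, 0.1]

```text
clock: 22.75
position: [0.5808, 0.1224, 0.1496]
ee_rot: [-0.001, 0.705, 0.71, -0.002]
contact_force: [1.7, 0.2, -0.7]
width: 0.0384
```

>>> step_arm:
  moves: [-0.5, 0, 0, 0, -0.3, -0.5, 0, 0, 0, -0.3, -0.5, 0, 0, 0, -0.3, -0.5, 0, 0, 0, -0.3, -0.5, 0, 0, 0, -0.3]

```text
clock: 23.25
position: [0.5837, -0.1293, 0.1504]
ee_rot: [0.0, 0.704, 0.71, 0.0]
contact_force: [0.5, 0.2, 0.3]
width: 0.0556
```

```bash
python3 - <<'E'
from h import *
mv(.5692,-.355,.15,1.216)
E
```

```text
mv [-0.4511, -0.0323, 0.0009] tw 0.1153 | pos [ 0.5837 -0.1293  0.1504] phi 1.578 j6 -0.34 w 0.0556 F [0.5 0.2 0.3] t 23.25
```

>>> step_arm:
  moves: [-0.451, -0.032, 0, 0.115, -0.3, -0.451, -0.032, 0, 0.115, -0.3, -0.451, -0.032, 0, 0.115, -0.3, -0.451, -0.032, 0, 0.115, -0.3, -0.451, -0.032, 0, 0.115, -0.3]

```text
clock: 23.75
position: [0.5688, -0.3577, 0.15]
ee_rot: [0.001, 0.821, 0.57, -0.0]
contact_force: [0.6, 0.1, 0.4]
width: 0.0553
```

>>> step_arm:
  moves: [0, 0, 0, 0, -0.3, 0, 0, 0, 0, -0.3, 0, 0, 0, 0, -0.3]

```text
clock: 24.05
position: [0.5694, -0.3518, 0.15]
ee_rot: [-0.001, 0.82, 0.572, 0.0]
contact_force: [-0.3, 0.5, -0.5]
width: 0.0554
```

```bash
python3 - <<'E'
from edges import *
from grip import *
c=shot('wrist');cv2.imwrite('pics/w15.png',c[0]);pickle.dump(c,open('w15.pkl','wb'))
p,t=grip(c,'cleaver',[.5692,-.3577]);mv(*p,.0245,t)
hsv=cv2.cvtColor(c[0],cv2.COLOR_BGR2HSV).astype(int);a=np.array([np.cos(t),np.sin(t)])
S=[]
for s in np.arange(-.080,.08,.002):
    u=proj([*(p+a*s),.009],c)[0].astype(int); S.append((round(s,3),hsv[u[1],u[0]][1]<40))
print([s for s,b in S if b][0],[s for s,b in S if b][-1])
E
```

```text
cleaver centre [ 0.5699 -0.3585] phi 1.218 size 45.7 14.5 exp (50, 16) px [280. 208.]
mv [-0.013, 0.0057, 0.2512] tw 0.0002 | pos [ 0.5695 -0.3515  0.1501] phi 1.218 j6 -0.3 w 0.0556 F [-0.5 -0.3  0.6] t 24.1
-0.064 0.062
```

>>> step_arm:
  moves: [-0.013, 0.0057, 0.1, 0, -0.3, -0.013, 0.0057, 0.2, 0, -0.3, -0.013, 0.0057, 0.25, 0, -0.3, -0.013, 0.0057, 0.25, 0, -0.3, -0.013, 0.0057, 0.25, 0, -0.3]

```text
clock: 24.6
position: [0.5706, -0.3593, 0.0256]
ee_rot: [0.0, 0.82, 0.572, 0.0]
contact_force: [0.9, -0.6, 0.5]
width: 0.0552
```

>>> step_arm:
  moves: [0, 0, 0, 0, 1, 0, 0, 0, 0, 1, 0, 0, 0, 0, 1, 0, 0, 0, 0, 1, 0, 0, 0, 0, 1]

```text
clock: 25.1
position: [0.5709, -0.3609, 0.0273]
ee_rot: [0.002, 0.821, 0.571, 0.001]
contact_force: [0.1, 1.3, 5.9]
width: 0.0149
```

>>> step_arm:
  moves: [0, 0, -0.1, 0, 1, 0, 0, -0.25, 0, 1, 0, 0, -0.25, -0.05, 1, 0, 0, -0.25, -0.114, 1, 0, 0, -0.25, -0.114, 1]

```text
clock: 25.6
position: [0.5703, -0.3606, 0.1522]
ee_rot: [0.002, 0.704, 0.71, 0.0]
contact_force: [-0.3, 0.5, -1.5]
width: 0.0147
```

>>> step_arm:
  moves: [0, 0, 0, 0, 1, 0, 0, 0, 0, 1]

```text
clock: 25.8
position: [0.5697, -0.3601, 0.15]
ee_rot: [-0.0, 0.706, 0.708, 0.0]
contact_force: [-0.5, 0.0, -2.1]
width: 0.0145
```

```bash
python3 - <<'E'
from h import *
mv(.6293,.1310,.15,1.578)
E
```

```text
mv [0.9819, 0.1219, 0.0003] tw -0.0014 | pos [ 0.5697 -0.3601  0.15  ] phi 1.573 j6 -0.67 w 0.0145 F [-0.5  0.  -2.1] t 25.8
```

>>> step_arm:
  moves: [0.5, 0.062, 0, 0, 1, 0.5, 0.062, 0, 0, 1, 0.5, 0.062, 0, 0, 1, 0.5, 0.062, 0, 0, 1, 0.5, 0.062, 0, 0, 1]

```text
clock: 26.3
position: [0.5995, -0.1101, 0.1499]
ee_rot: [-0.0, 0.706, 0.708, 0.0]
contact_force: [1.0, 0.0, -0.7]
width: 0.015
```

>>> step_arm:
  moves: [0.48, 0.06, 0, 0, 1, 0.48, 0.06, 0, 0, 1, 0.48, 0.06, 0, 0, 1, 0.48, 0.06, 0, 0, 1, 0.48, 0.06, 0, 0, 1]

```text
clock: 26.8
position: [0.6285, 0.131, 0.1499]
ee_rot: [-0.0, 0.706, 0.708, 0.0]
contact_force: [1.1, 0.2, -1.0]
width: 0.0146
```

```bash
python3 - <<'E'
from edges import *
mv(.6293,.1302,.064,1.578)
c=pickle.load(open('w14.pkl','rb'))
print('pad',ray([[441,170],[507,172],[427,250],[495,253]],c,.048).round(4).tolist())
E
```

```text
mv [-0.0016, 0.0017, 0.1717] tw -0.001 | pos [0.6285 0.131  0.1499] phi 1.575 j6 0.09 w 0.0146 F [ 1.1  0.2 -1. ] t 26.8
pad [[0.6583, 0.1739, 0.048], [0.6899, 0.1732, 0.048], [0.6585, 0.1319, 0.048], [0.6941, 0.1304, 0.048]]
```

>>> step_arm:
  moves: [-0.002, 0.001, 0.08, -0.001, 1, -0.002, 0.001, 0.172, -0.001, 1, -0.002, 0.001, 0.172, -0.001, 1, -0.002, 0.001, 0.172, -0.001, 1, -0.002, 0.001, 0.172, -0.001, 1]

```text
clock: 27.3
position: [0.6304, 0.1269, 0.0661]
ee_rot: [0.001, 0.705, 0.709, 0.001]
contact_force: [-0.4, -0.7, -0.0]
width: 0.0149
```

```bash
python3 - <<'E'
from edges import *
c=shot('wrist');pickle.dump(c,open('w16.pkl','wb'));mv(.6293,.1302,.05,1.578);cv2.imwrite('pics/w16.png',c[0])
run(c,[(140,215,340),(165,215,340),(190,215,340)],[255,270,276,282],70,225,15)
E
```

```text
mv [0.0067, -0.0027, 0.0328] tw -0.0003 | pos [0.6306 0.1268 0.0664] phi 1.577 j6 0.08 w 0.0147 F [0.3 0.3 0.6] t 27.35
row 140 [218, 219, 220, 221, 290, 291, 292, 293, 294, 295, 306, 307, 308, 313, 314, 315, 326, 327, 330, 331, 332, 334]
row 165 [217, 218, 219, 288, 292, 293, 294, 306, 307, 310]
row 190 [219, 220, 221, 259, 288, 291, 292, 293, 294, 304, 305, 306, 310, 311, 331, 332, 334, 335]
col 255 [70, 84, 85, 126, 127, 128, 130, 131, 141, 143]
col 270 [70, 84, 85, 126, 127, 128, 130, 131, 141, 142, 143, 144, 217, 218, 219]
col 276 [70, 84, 85, 126, 127, 128, 130, 131, 141, 142, 143, 144, 217, 218, 219]
col 282 [70, 84, 85, 126, 127, 128, 130, 131, 141, 142, 143, 144, 217, 218, 219]
```

View pics/w16.png

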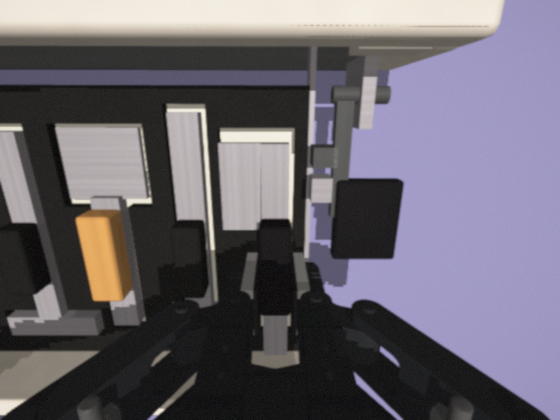

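```bash
python3 - <<'E'
from edges import *
c=pickle.load(open('w16.pkl','rb'))
print('end shaft',ray([[275,143]],c,.048)[0],'slot end',ray([[275,131]],c,.029)[0])
print('obj L',ray([[219,165]],c,.043)[0],'R',ray([[289,165]],c,.048)[0],'slot R',ray([[293,165]],c,.029)[0],'slot L top',ray([[221,135]],c,.029)[0])
E
```

```text
end shaft [0.62859377 0.19148288 0.048     ] slot end [0.62861293 0.19565865 0.029     ]
obj L [0.6005807 0.1799142 0.043    ] R [0.63545195 0.18101356 0.048     ] slot R [0.63859129 0.17759003 0.029     ] slot L top [0.5999228 0.1934255 0.029    ]
```

>>> step_arm:
  moves: [0.003, 0, 0.01, 0, 1, 0.003, 0, 0.02, 0, 1, 0.003, 0, 0.026, 0, 1, 0.003, 0, 0.028, 0, 1, 0.003, 0, 0.028, 0, 1]

```text
clock: 27.85
position: [0.6289, 0.1286, 0.0498]
ee_rot: [-0.0, 0.705, 0.71, -0.0]
contact_force: [0.7, 0.1, -1.6]
width: 0.0149
```

```bash
python3 - <<'E'
from edges import *
c=shot('wrist');pickle.dump(c,open('w17.pkl','wb'));mv(.6293,.1302,.05,1.578)
run(c,[(137,205,310),(155,205,310),(175,205,310),(205,205,310)],[245,270,276],70,225,13)
E
```

```text
mv [0.0031, 0.0005, -0.0001] tw 0.0 | pos [0.6291 0.1286 0.05  ] phi 1.578 j6 0.09 w 0.0146 F [ 0.1  1.3 -1.2] t 27.9
row 137 [216, 217, 218, 295, 296, 298, 299, 300]
row 155 [205, 216, 217, 218, 219, 288, 294, 295, 296, 297, 298, 299]
row 175 [205, 206, 217, 218, 219, 220, 288, 297, 298, 299]
row 205 [206, 207, 208, 209, 219, 220, 221, 222, 287, 288, 296, 297, 298]
col 245 [70, 86, 87, 132, 133, 136, 137, 141, 143]
col 270 [70, 86, 87, 132, 133, 134, 136, 137, 141, 142, 143, 144, 216, 217, 218, 219]
col 276 [70, 86, 87, 132, 133, 134, 136, 137, 141, 142, 143, 144, 217, 218, 219]
```

>>> step_arm:
  moves: [0, 0.003, 0, 0, 1, 0, 0.003, 0, 0, 1, 0, 0.003, 0.001, 0, 1, 0, 0.003, 0.001, 0, 1]

```text
clock: 28.3
position: [0.6306, 0.1287, 0.0496]
ee_rot: [-0.0, 0.705, 0.71, 0.0]
contact_force: [0.2, 0.3, -0.8]
width: 0.0146
```

>>> step_arm:
  moves: [0, 0, 0, 0, 0.5, 0, 0, 0, 0, 0.5, 0, 0, 0, 0, 0.5, 0, 0, -0.06, 0, 0.5, 0, 0, -0.06, 0, 0.5]

```text
clock: 28.8
position: [0.6333, 0.129, 0.083]
ee_rot: [0.002, 0.705, 0.71, 0.003]
contact_force: [0.8, -0.3, -0.1]
width: 0.0215
```

>>> step_arm:
  moves: [-0.15, -0.2, -0.2, 0, 0.5, -0.15, -0.2, -0.2, 0, 0.5, -0.15, -0.2, -0.2, 0, 1, -0.15, -0.2, -0.2, 0, 1, -0.15, -0.2, -0.2, 0, 1]

```text
clock: 29.3
position: [0.5313, 0.0524, 0.181]
ee_rot: [0.001, 0.705, 0.709, 0.001]
contact_force: [1.0, -0.3, 0.5]
width: -0.0006
```

```bash
python3 - <<'E'
from h import *
import pickle
c=shot('wrist');mv(.675,.148,.10,1.578);pickle.dump(c,open('w18.pkl','wb'));cv2.imwrite('pics/w18.png',cv2.resize(c[0],None,fx=1.4,fy=1.4,interpolation=cv2.INTER_CUBIC))
E
```

```text
mv [0.1881, 0.2876, 0.1603] tw -0.0003 | pos [0.5316 0.053  0.1798] phi 1.577 j6 -0.04 w -0.0001 F [ 0.5 -0.3  0.2] t 29.35
```

View pics/w18.png

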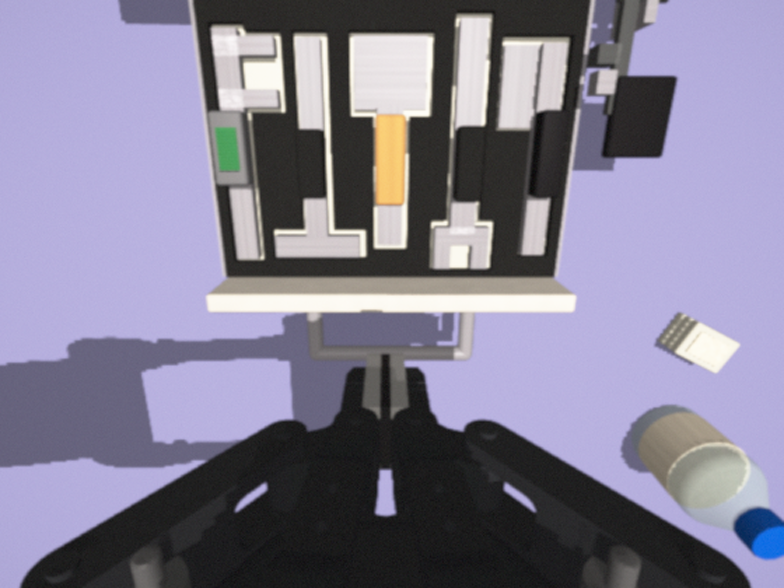

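All five lie within their outlines. Now the lever.

>>> step_arm:
  moves: [0.188, 0.293, 0, 0, 1, 0.188, 0.293, 0, 0, 1, 0.188, 0.293, 0, 0, 1, 0.188, 0.293, 0.1, 0, 1, 0.188, 0.293, 0.2, 0, 1]

```text
clock: 29.85
position: [0.6821, 0.1516, 0.0825]
ee_rot: [0.002, 0.704, 0.711, 0.003]
contact_force: [-1.2, -0.0, -0.9]
width: -0.0001
```

>>> step_arm:
  moves: [0, 0, 0, 0, 1, 0, 0, 0, 0, 1]

```text
clock: 30.05
position: [0.676, 0.1486, 0.0821]
ee_rot: [-0.002, 0.704, 0.71, -0.002]
contact_force: [0.2, 0.9, 0.8]
width: -0.0
```

```bash
python3 - <<'E'
from h import *
mv(.678,.147,.043,1.578)
E
```

```text
mv [-0.0031, 0.0042, 0.0783] tw 0.0003 | pos [0.676  0.1486 0.0821] phi 1.579 j6 0.11 w -0.0 F [0.2 0.9 0.8] t 30.05
```

>>> step_arm:
  moves: [-0.003, 0.003, 0.03, 0, 1, -0.003, 0.003, 0.05, 0, 1, -0.003, 0.003, 0.07, 0, 1, -0.003, 0.003, 0.083, 0, 1, -0.003, 0.003, 0.083, 0, 1]

```text
clock: 30.55
position: [0.6785, 0.1463, 0.043]
ee_rot: [0.0, 0.705, 0.71, 0.0]
contact_force: [0.4, -0.8, 0.5]
width: -0.0
```

>>> step_arm:
  moves: [0, 0, 0.002, 0, 1, 0, 0, 0.002, 0, 1]

```text
clock: 30.75
position: [0.6784, 0.1463, 0.0426]
ee_rot: [0.0, 0.705, 0.71, 0.0]
contact_force: [0.7, 0.5, 2.8]
width: -0.0001
```

>>> step_arm:
  moves: [0, 0, 0.005, 0, 1, 0, 0, 0.005, 0, 1, 0, 0, 0.005, 0, 1]

```text
clock: 31.05
position: [0.6785, 0.1464, 0.0422]
ee_rot: [0.001, 0.704, 0.71, 0.001]
contact_force: [-2.0, -1.1, 13.3]
width: -0.0001
```

>>> step_arm:
  moves: [0, 0, -0.1, 0, 1, 0, 0, -0.2, 0, 1, 0, 0, -0.2, 0, 1, -0.3, 0, -0.2, 0, 1, -0.3, 0, -0.2, 0, 1]

```text
clock: 31.55
position: [0.6783, 0.0468, 0.1393]
ee_rot: [-0.0, 0.703, 0.711, -0.0]
contact_force: [0.9, -1.2, 0.3]
width: -0.0003
```

```bash
python3 - <<'E'
from h import *
import pickle
c=shot('wrist');pickle.dump(c,open('w19.pkl','wb'))
g=cv2.cvtColor(c[0],cv2.COLOR_BGR2GRAY)
for u in (240,290):
  pass
mv(.5335,-.04,.12,1.578)
E
```

```text
mv [-0.1511, -0.2903, 0.0397] tw -0.0006 | pos [0.6783 0.0365 0.1389] phi 1.576 j6 -0.05 w -0.0003 F [-1.2 -4.3 -0.1] t 31.6
```

>>> step_arm:
  moves: [-0.19, -0.291, 0, 0, 1, -0.19, -0.291, 0, 0, 1, -0.19, -0.291, 0, 0, 1, -0.19, -0.291, 0, 0, 1, -0.19, -0.291, 0, 0, 1]

```text
clock: 32.1
position: [0.53, -0.0507, 0.1389]
ee_rot: [-0.002, 0.705, 0.709, -0.002]
contact_force: [1.4, 0.5, 0.2]
width: -0.0001
```

```bash
python3 - <<'E'
from h import *
mv(.5325,-.05,.057,1.578)
b=shot('top');cv2.imwrite('pics/t2.png',cv2.resize(b[0][180:300,140:300],None,fx=4,fy=4,interpolation=cv2.INTER_CUBIC))
g=cv2.cvtColor(b[0],cv2.COLOR_BGR2GRAY).astype(int)
print([g[v,222:250].tolist() for v in (245,)])
E
```

```text
mv [0.0013, 0.0057, 0.1637] tw -0.0008 | pos [ 0.53   -0.0507  0.1389] phi 1.575 j6 -0.23 w -0.0001 F [1.4 0.5 0.2] t 32.1
[[100, 97, 96, 100, 99, 100, 103, 101, 101, 103, 103, 102, 106, 105, 103, 107, 105, 107, 105, 106, 110, 108, 108, 111, 110, 111, 111, 108]]
```

Lower behind the bar, then push gently.

>>> step_arm:
  moves: [0, 0.005, 0.06, 0, 1, 0, 0.005, 0.12, 0, 1, 0, 0.005, 0.163, 0, 1, 0, 0.005, 0.163, 0, 1, 0, 0.005, 0.163, 0, 1]

```text
clock: 32.65
position: [0.5378, -0.0491, 0.0578]
ee_rot: [-0.0, 0.704, 0.71, 0.0]
contact_force: [-1.4, 0.0, 0.8]
width: -0.0001
```

>>> step_arm:
  moves: [0.02, 0, 0, 0, 1, 0.04, 0, 0, 0, 1, 0.06, 0, 0, 0, 1, 0.07, 0, 0, 0, 1, 0.08, 0, 0, 0, 1]

```text
clock: 33.15
position: [0.5367, -0.0097, 0.0587]
ee_rot: [0.001, 0.704, 0.71, -0.0]
contact_force: [-1.4, -3.7, 2.4]
width: -0.0
```

>>> step_arm:
  moves: [0.016, 0, 0, 0, 1, 0.032, 0, 0, 0, 1, 0.048, 0, 0, 0, 1, 0.064, 0, 0, 0, 1, 0.08, 0, 0, 0, 1]

```text
clock: 33.65
position: [0.5365, 0.0309, 0.0583]
ee_rot: [0.0, 0.705, 0.71, 0.0]
contact_force: [0.1, -3.3, 4.0]
width: 0.0001
```

>>> step_arm:
  moves: [0.016, 0, 0, 0, 1, 0.032, 0, 0, 0, 1, 0.048, 0, 0, 0, 1, 0.064, 0, 0, 0, 1, 0.08, 0, 0, 0, 1]

```text
clock: 34.15
position: [0.5363, 0.071, 0.0582]
ee_rot: [0.0, 0.705, 0.71, 0.0]
contact_force: [1.5, -4.6, 2.9]
width: 0.0005
```

```bash
python3 - <<'E'
from h import *
c=shot('wrist');cv2.imwrite('pics/w20.png',c[0]);mv(.5335,.17,.057,1.578)
E
```

```text
mv [0.195, -0.0032, 0.0024] tw -0.0001 | pos [0.5358 0.0725 0.058 ] phi 1.578 j6 -0.0 w -0.0002 F [-0.6  1.5  0.2] t 34.2
```

>>> step_arm:
  moves: [0.016, 0, 0, 0, 1, 0.032, 0, 0, 0, 1, 0.048, 0, 0, 0, 1, 0.064, 0, 0, 0, 1, 0.08, 0, 0, 0, 1]

```text
clock: 34.7
position: [0.5352, 0.1109, 0.0578]
ee_rot: [-0.0, 0.705, 0.71, -0.0]
contact_force: [0.7, -4.0, 0.1]
width: 0.0
```

>>> step_arm:
  moves: [0.016, 0, 0, 0, 1, 0.032, 0, 0, 0, 1, 0.048, 0, 0, 0, 1, 0.064, 0, 0, 0, 1, 0.08, 0, 0, 0, 1]

```text
clock: 35.2
position: [0.535, 0.151, 0.0579]
ee_rot: [-0.0, 0.705, 0.71, -0.0]
contact_force: [0.5, -4.0, -1.1]
width: 0.0003
```

>>> step_arm:
  moves: [0.006, 0, 0, 0, 1, 0.012, 0, 0, 0, 1, 0.018, 0, 0, 0, 1, 0.02, 0, 0, 0, 1, 0.02, 0, 0, 0, 1]

```text
clock: 35.7
position: [0.5349, 0.1607, 0.058]
ee_rot: [-0.0, 0.705, 0.71, 0.0]
contact_force: [-0.7, -1.0, -0.9]
width: -0.0002
```

>>> step_arm:
  moves: [0.006, 0, 0, 0, 1, 0.012, 0, 0, 0, 1, 0.016, 0, 0, 0, 1, 0.016, 0, 0, 0, 1, 0.016, 0, 0, 0, 1]

```text
clock: 36.2
position: [0.5349, 0.1671, 0.058]
ee_rot: [0.001, 0.704, 0.71, -0.001]
contact_force: [0.4, -8.3, -1.8]
width: -0.0002
```

>>> step_arm:
  moves: [0.004, 0, 0, 0, 1, 0.006, 0, 0, 0, 1, 0.006, 0, 0, 0, 1]

```text
clock: 36.5
position: [0.535, 0.1674, 0.058]
ee_rot: [0.002, 0.703, 0.711, -0.003]
contact_force: [0.3, -15.0, -0.2]
width: -0.0003
```

>>> step_arm:
  moves: [-0.06, 0, 0, 0, 1, -0.06, 0, -0.1, 0, 1, -0.06, 0, -0.2, 0, 1, -0.06, 0, -0.29, 0, 1, -0.06, 0, -0.29, 0, 1]

```text
clock: 37.0
position: [0.5398, 0.1432, 0.2106]
ee_rot: [0.004, 0.705, 0.71, 0.007]
contact_force: [-0.0, -0.2, -0.5]
width: -0.0001
```

>>> step_arm:
  moves: [0.1, 0, 0, 0, 1, 0.1, 0, 0, 0, 1, 0.1, 0, 0, 0, 1, 0.1, 0, 0, 0, 1]

```text
clock: 37.4
position: [0.5346, 0.1915, 0.2025]
ee_rot: [-0.0, 0.704, 0.71, -0.0]
contact_force: [-0.7, -0.2, -0.2]
width: -0.0003
```

```bash
python3 - <<'E'
from h import *
import pickle
c=shot('wrist');t=shot('scene');tt=shot('top');pickle.dump((c,t,tt),open('w21.pkl','wb'))
mv(.519,.29,.2,1.578)
a=c[0];b=tt[0][150:310,50:250];b=cv2.resize(b,(525,420),interpolation=cv2.INTER_CUBIC)
cv2.imwrite('pics/fin.png',cv2.resize(np.hstack([a,b]),(800,310),interpolation=cv2.INTER_AREA))
print(proj([.519,.29,.116],c),proj([.62,.2195,.066],tt))
E
```

```text
mv [0.1986, -0.0305, 0.0056] tw -0.0003 | pos [0.5349 0.1908 0.2028] phi 1.577 j6 0.21 w -0.0001 F [-0.4  0.1 -0.3] t 37.55
[[254.79687369  78.41301988]] [[157.63129402 211.28947932]]
```

```bash
python3 - <<'E'
from h import *
import pickle
c,t,tt=pickle.load(open('w21.pkl','rb'))
g=cv2.cvtColor(tt[0],cv2.COLOR_BGR2GRAY).astype(int)
for v in (215,235,275):print(v,g[v,142:185].tolist())
w=cv2.cvtColor(c[0],cv2.COLOR_BGR2GRAY)
ci=cv2.HoughCircles(cv2.medianBlur(w[:200],3),cv2.HOUGH_GRADIENT,1,40,param1=80,param2=18,minRadius=12,maxRadius=45)
for x,y,r in ci[0][:6]: print('wrist circ',x,y,r,ray([x,y],c,.116)[0].round(4))
ci=cv2.HoughCircles(tt[0][200:300,60:200,1].copy(),cv2.HOUGH_GRADIENT,1,20,param1=80,param2=10,minRadius=5,maxRadius=14)
for x,y,r in ci[0][:4]: print('top circ',x+60,y+200,r,ray([x+60,y+200],tt,.116)[0].round(4))
E
```

```text
215 [33, 35, 36, 41, 26, 16, 97, 195, 189, 135, 54, 59, 72, 84, 193, 189, 99, 56, 61, 68, 63, 69, 63, 61, 62, 63, 62, 65, 53, 115, 110, 106, 102, 106, 105, 106, 106, 105, 105, 104, 105, 108, 103]
235 [32, 32, 29, 25, 26, 25, 22, 23, 29, 25, 30, 20, 0, 198, 189, 144, 52, 60, 63, 66, 62, 66, 62, 59, 63, 59, 62, 56, 103, 119, 126, 82, 63, 106, 106, 106, 114, 54, 57, 59, 55, 109, 106]
275 [173, 174, 176, 175, 175, 179, 159, 79, 62, 56, 95, 80, 191, 195, 50, 59, 63, 68, 61, 64, 64, 60, 58, 62, 61, 54, 111, 107, 104, 104, 104, 106, 103, 104, 104, 102, 103, 104, 105, 104, 106, 103, 106]
wrist circ 247.5 65.5 37.2 [0.5144 0.2977 0.116 ]
top circ 164.5 236.5 11.0 [0.5488 0.1835 0.116 ]
top circ 94.5 218.5 9.6 [0.5944 0.3639 0.116 ]
top circ 143.5 221.5 12.2 [0.587  0.2387 0.116 ]
top circ 165.5 215.5 10.5 [0.6027 0.1833 0.116 ]
```

```bash
python3 - <<'E'
from h import *
import pickle
c,t,tt=pickle.load(open('w21.pkl','rb'));a0=pickle.load(open('c0.pkl','rb'))[0]
for nm,cam,lo in (('start',a0,205),('now',tt,150)):
    g=cv2.cvtColor(cam[0],cv2.COLOR_BGR2GRAY).astype(int)
    for v in (212,275):
        r=g[v,lo:lo+35];b=np.where(r>150)[0]
        if len(b): e=lo+b[-1]+.5; print(nm,v,e,ray([e,v],cam,.066)[0].round(4))
w=cv2.cvtColor(c[0],cv2.COLOR_BGR2GRAY)
for v in range(10,150,8): print(v,w[v,200:320:5].tolist())
E
```

```text
start 212 224.5 [0.6187 0.0395 0.066 ]
start 275 223.5 [0.4506 0.0383 0.066 ]
now 212 157.5 [0.6181 0.2198 0.066 ]
now 275 155.5 [0.4504 0.2175 0.066 ]
10 [196, 195, 194, 196, 198, 199, 201, 199, 198, 197, 198, 200, 198, 199, 198, 198, 201, 201, 199, 199, 196, 197, 199, 201]
18 [195, 195, 196, 197, 200, 199, 201, 200, 196, 201, 197, 197, 199, 198, 199, 201, 200, 201, 199, 199, 201, 202, 200, 201]
26 [196, 197, 193, 195, 195, 197, 198, 196, 192, 195, 196, 198, 198, 198, 199, 201, 202, 201, 203, 201, 204, 204, 201, 201]
34 [197, 197, 200, 198, 196, 182, 115, 122, 124, 123, 126, 127, 126, 130, 199, 203, 200, 199, 203, 202, 203, 201, 201, 198]
42 [200, 200, 199, 198, 112, 119, 118, 146, 158, 160, 160, 145, 118, 128, 126, 175, 200, 199, 199, 201, 201, 201, 200, 200]
50 [196, 199, 200, 125, 117, 133, 150, 154, 155, 158, 160, 163, 161, 119, 129, 125, 196, 201, 199, 200, 198, 201, 203, 204]
58 [198, 199, 197, 113, 106, 147, 148, 150, 154, 156, 160, 156, 158, 155, 114, 127, 113, 203, 200, 201, 200, 199, 201, 201]
66 [198, 197, 188, 116, 112, 146, 149, 154, 154, 159, 159, 158, 161, 158, 106, 1
[... 578 characters left out ...]
 103, 103, 104, 186, 190, 200, 200, 199, 202, 203, 199, 200, 200, 200, 202]
114 [199, 200, 200, 200, 202, 200, 199, 200, 200, 199, 201, 203, 204, 204, 200, 203, 203, 201, 200, 200, 202, 204, 204, 206]
122 [198, 197, 199, 198, 199, 198, 197, 197, 197, 199, 202, 201, 200, 202, 201, 201, 203, 203, 202, 203, 201, 200, 202, 202]
130 [197, 196, 198, 200, 199, 201, 199, 199, 199, 199, 200, 200, 201, 202, 202, 203, 202, 202, 201, 202, 199, 198, 200, 200]
138 [198, 195, 198, 199, 198, 202, 201, 199, 199, 199, 200, 198, 198, 199, 198, 196, 197, 198, 200, 200, 201, 200, 198, 199]
146 [199, 198, 197, 196, 197, 199, 199, 198, 200, 197, 196, 197, 198, 196, 198, 198, 200, 200, 198, 198, 195, 198, 198, 197]
```

Panel travel in the top view is 0.180 m, so the drawer is home. The plunger is at about (.514,.297).

>>> step_arm:
  moves: [0.211, -0.04, 0, 0, 1, 0.211, -0.04, 0, 0, 1, 0.211, -0.04, 0, 0, 1, 0.211, -0.04, 0.04, 0, 1, 0.211, -0.04, 0.08, 0, 1]

```text
clock: 38.05
position: [0.5147, 0.2967, 0.1631]
ee_rot: [0.001, 0.704, 0.71, 0.001]
contact_force: [0.4, -0.5, -0.3]
width: 0.0
```

>>> step_arm:
  moves: [0, 0, 0, 0, 1, 0, 0, 0, 0, 1]

```text
clock: 38.25
position: [0.5144, 0.296, 0.1631]
ee_rot: [-0.0, 0.705, 0.709, -0.0]
contact_force: [0.3, 0.3, 0.0]
width: -0.0002
```

```bash
python3 - <<'E'
from h import *
mv(.5145,.2965,.121,1.578)
E
```

```text
mv [0.0011, 0.0002, 0.0842] tw -0.0002 | pos [0.5144 0.296  0.1631] phi 1.577 j6 0.4 w -0.0002 F [0.3 0.3 0. ] t 38.25
```

>>> step_arm:
  moves: [0, 0, 0.04, 0, 1, 0, 0, 0.06, 0, 1, 0, 0, 0.072, 0, 1, 0, 0, 0.08, 0, 1, 0, 0, 0.085, 0, 1]

```text
clock: 38.75
position: [0.5143, 0.2962, 0.1218]
ee_rot: [0.0, 0.705, 0.71, -0.0]
contact_force: [-2.2, -1.7, 9.4]
width: 0.0002
```

>>> step_arm:
  moves: [0, 0, 0.003, 0, 1, 0, 0, 0.003, 0, 1, 0, 0, 0.003, 0, 1]

```text
clock: 39.05
position: [0.5144, 0.2962, 0.121]
ee_rot: [0.001, 0.704, 0.71, 0.0]
contact_force: [-2.7, -3.0, 7.4]
width: -0.0004
```

>>> step_arm:
  moves: [0, 0, 0.004, 0, 1, 0, 0, 0.006, 0, 1, 0, 0, 0.006, 0, 1, 0, 0, 0.006, 0, 1, 0, 0, 0.006, 0, 1]

```text
clock: 39.55
position: [0.5144, 0.2963, 0.1199]
ee_rot: [0.001, 0.704, 0.71, 0.001]
contact_force: [-4.4, -4.4, 17.6]
width: -0.0002
```

>>> step_arm:
  moves: [0, 0, 0.002, 0, 1, 0, 0, 0.002, 0, 1, 0, 0, 0.002, 0, 1, 0, 0, 0.002, 0, 1, 0, 0, 0.002, 0, 1]

```text
clock: 40.05
position: [0.5144, 0.2963, 0.1199]
ee_rot: [0.001, 0.704, 0.71, 0.001]
contact_force: [-6.1, -3.7, 21.6]
width: -0.0003
```

The plunger is on its stop at 20 N, with z unchanging. Releasing and moving clear.

>>> step_arm:
  moves: [0, 0, -0.1, 0, 1, 0, 0, -0.2, 0, 1, 0, 0, -0.3, 0, 1, 0, 0, -0.3, 0, 1, 0, 0, -0.3, 0, 1]

```text
clock: 40.55
position: [0.515, 0.297, 0.2673]
ee_rot: [0.001, 0.705, 0.71, 0.002]
contact_force: [-0.6, -1.1, -0.4]
width: 0.0002
```

>>> step_arm:
  moves: [-0.25, 0, 0, 0, 1, -0.25, 0, 0, 0, 1, -0.25, 0, 0, 0, 1, -0.25, 0, 0, 0, 1, -0.25, 0, 0, 0, 1]

```text
clock: 41.05
position: [0.5146, 0.1715, 0.2638]
ee_rot: [-0.001, 0.705, 0.709, -0.001]
contact_force: [-0.3, -0.1, -0.0]
width: 0.0
```

```bash
python3 - <<'E'
from h import *
import pickle
tt=shot('top');c=shot('wrist');mv(.5,.3,.2,1.578);a0=pickle.load(open('c0.pkl','rb'))[0]
g=cv2.cvtColor(tt[0],cv2.COLOR_BGR2GRAY).astype(int)
for v in (212,275):
    r=g[v,150:185];b=np.where(r>150)[0];e=150+b[-1]+.5;print(v,ray([e,v],tt,.066)[0].round(4))
# bystanders: difference start vs now around them
for n,(x0,x1,y0,y1) in dict(bottle=(260,292,143,175),jar=(314,340,154,182),cass=(235,255,150,172)).items():
    print(n,np.abs(tt[0][y0:y1,x0:x1].astype(int)-a0[0][y0:y1,x0:x1]).mean().round(1))
# roof plunger disc in the wrist view
w=cv2.cvtColor(c[0],cv2.COLOR_BGR2GRAY); print(proj([.5144,.2963,.116],c))
# leftovers on the bench where instruments were (dark/steel)
hs=cv2.cvtColor(tt[0],cv2.COLOR_BGR2HSV)[190:290,262:402]; print('low-sat px on bench now',int((hs[...,1]<25).sum()),'start',int((cv2.cvtColor(a0[0],cv2.COLOR_BGR2HSV)[190:290,262:402][...,1]<25).sum()))
E
```

```text
mv [0.2551, -0.0275, 0.1286] tw 0.0002 | pos [0.5149 0.1725 0.2642] phi 1.579 j6 0.19 w -0.0 F [ 0.2 -0.5  0.5] t 41.15
212 [0.6181 0.2198 0.066 ]
275 [0.4504 0.2175 0.066 ]
bottle 4.7
jar 5.4
cass 5.6
[[277.86023444  51.62257882]]
low-sat px on bench now 0 start 1392
```

```bash
python3 -c "
from rig import job
print(job.sign_off())"
```

```text
the job is handed in; nothing more can be done
None
```

I laid all five instruments (scraper, teekey, caliper, spanner and cleaver) in their own cut-outs and pushed the drawer home. I then pressed the start plunger to its stop, let it go and handed the job in at about 41 s.

- **Instruments:** the last picture I viewed, taken just before pressing the lever, showed all five lying within their outlines. I did not see them again after the drawer closed, because I had used all 16 pictures and they were then inside the cabinet.
- **Lever:** it was pressed down to its stop, at about 13 N.
- **Drawer:** it stopped firmly at about 15 N. The top camera gives a front-panel travel of 0.179–0.180 m, unchanged after the plunger press, so it is home.
- **Plunger:** it was held on its stop for about half a second at 18–22 N, with the height no longer changing. I did not check by picture that it came up again, only that the arm is clear of it and feels no contact.
- **Bystanders and bench:** the top view around the bottle, jar and cassettes is essentially unchanged from the start, and nothing steel is left where the instruments lay. I left the red look-alikes alone.

One disagreement on the way: the camera's estimate of sideways position shifted by 1–2 mm as the tool came down. I corrected the teekey, caliper and cleaver by about that much from a close look before letting go.

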